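Set four crucibles on their cooling stands

TASK

Put each of the four white porcelain crucibles on the terracotta cooling stand of its own rank in size: the smallest crucible on the smallest stand, the next on the next, up to the largest on the largest. Set each down gently, upright and flat inside the stand's raised rim, and leave the shallow evaporating dish and the glass beaker where they are.

Things in the scene. Friction and masses are not known exactly. Their poses are not given: they have to be found in the camera images.
- crucible_1: the smallest of four open white porcelain crucibles, standing upright loose on the bench: round, outer diameter 29 mm at the rim, narrowing slightly to 21 mm at its flat foot (27 mm at 45 % of its height), 34 mm high, wall 3 mm, weighs about 22 g. Origin: centre of the underside; z points up through the mouth
- crucible_2: the second smallest of four open white porcelain crucibles, standing upright loose on the bench: round, outer diameter 40 mm at the rim, narrowing slightly to 32 mm at its flat foot (38 mm at 45 % of its height), 42 mm high, wall 3 mm, weighs about 40 g. Origin: centre of the underside; z points up through the mouth
- crucible_3: the second largest of four open white porcelain crucibles, standing upright loose on the bench: round, outer diameter 51 mm at the rim, narrowing slightly to 43 mm at its flat foot (49 mm at 45 % of its height), 50 mm high, wall 3 mm, weighs about 70 g. Origin: centre of the underside; z points up through the mouth
- crucible_4: the largest of four open white porcelain crucibles, standing upright loose on the bench: round, outer diameter 62 mm at the rim, narrowing slightly to 54 mm at its flat foot (60 mm at 45 % of its height), 58 mm high, wall 3 mm, weighs about 110 g. Origin: centre of the underside; z points up through the mouth
- stand_1: the smallest of four round terracotta cooling stands, shallow dishes fixed to the bench: outer diameter 49 mm, 9 mm high, with a raised rim 4 mm wide round a flat floor 41 mm across that lies 5 mm above the bench (the rim stands 4 mm above that floor). Origin: centre of the underside, on the bench; z up
- stand_2: the second smallest of four round terracotta cooling stands, shallow dishes fixed to the bench: outer diameter 60 mm, 9 mm high, with a raised rim 4 mm wide round a flat floor 52 mm across that lies 5 mm above the bench (the rim stands 4 mm above that floor). Origin: centre of the underside, on the bench; z up
- stand_3: the second largest of four round terracotta cooling stands, shallow dishes fixed to the bench: outer diameter 71 mm, 9 mm high, with a raised rim 4 mm wide round a flat floor 63 mm across that lies 5 mm above the bench (the rim stands 4 mm above that floor). Origin: centre of the underside, on the bench; z up
- stand_4: the largest of four round terracotta cooling stands, shallow dishes fixed to the bench: outer diameter 82 mm, 9 mm high, with a raised rim 4 mm wide round a flat floor 74 mm across that lies 5 mm above the bench (the rim stands 4 mm above that floor). Origin: centre of the underside, on the bench; z up
- evaporating_dish: bystander, loose: wide shallow white porcelain evaporating dish, 86 mm across the rim, 44 mm at the foot, 28 mm high, small lip at one side. Origin: centre of the underside; z up. To be left alone
- beaker: bystander, loose: clear glass beaker, 45 mm across the rim, 58 mm high. Origin: centre of the underside; z up. To be left alone
Things that resemble listed ones, but are neither listed nor needed, are in the scene too. Leave any blue or yellow look-alike of the crucible_2 alone.

How it is judged:
By the outcome, as a careful person would: the job done as asked, in the order asked, and still so for the second after the job is handed in, with the robot touching nothing.
It also fails if it takes over 106 s, if anything falls off the work surface, if the arm or the gripper's body presses on something with over 40 N, if the wrist force passes 120 N, or if a joint passes its speed limit or range.

ROBOT

A 6-joint arm with a two-finger parallel gripper is mounted at the origin on the work surface. World frame = base frame: x ahead of the robot, y to its left, z up, the work surface at z = 0. Lengths are in m, angles in degrees, forces in N, time in s.
With the tool pointing down it reaches from about 0.35 to 0.95 m from the base axis. Payload 17.4 kg.
Tool frame: the origin (TCP) lies at the centre of the arm's flange, where the gripper is bolted on; the fingertips stand 186 mm ahead of it and the grasp point (between the pads) lies 167 mm ahead of it (r.tip_reach is the distance from the TCP to the fingertips, in m); y points along the fingers, x is the direction in which the jaws open and shut, and the axes are right-handed (so a half turn about y gives the same grasp; the last joint's range is limited). The gripper opens to 93 mm and grips with 3 to 60 N. Pads are 15 mm wide; open, the fingers measure 128 mm over their backs; the gripper's body (75 mm by 188 mm) begins 65 mm behind the grasp point.
Start: joints at [61.891, 6.646, 82.598, -0, 90.757, -2.166], TCP at [0.295, 0.607, 0.405] pointing down, gripper open.
Joint ranges: [-162.19, 162.19], [-47.58, 125.68], [4.15, 143.07], [-65.23, 245.23], [0.69, 171.88], [-170.13, 170.13]. Speed limits (degrees/s): [108.29, 108.29, 127.2, 180, 180, 180].

INTERFACE

Orientations are given as a 3x3 rotation matrix whose columns are the frame's x, y, z axes.
In Python, from plant import get_obs, eyes, r gives the robot as it stands.
- The arm moves only by the tool drive_tool, never from a script. Its argument "commands" is a list of rows, each an object of numbers: "dx", "dy", "dz": the shift along the world's x, y, z normalised to -1 to 1, where 1 is 30 mm; "ax", "ay", "az": the turn, a rotation vector about the world's x, y, z normalised to -1 to 1, where 1 is 5 degrees; "grip": the opening, from 0 (shut) to 1 (fully open). In form: [{"dx": .., "dy": .., "dz": .., "ax": .., "ay": .., "az": .., "grip": ..}, ...]. A call has 1 to 10 rows; each row shifts and turns the pose as measured when the row begins; what a row does not reach is not made up. A row lasts 1/12 s, in which the tool goes at most 41.7 mm and 7.16 degrees, less where a joint would pass 70% of its speed; a pose out of reach is approached as far as the arm can. A call with a number of a shift or a turn outside -1 to 1 is refused whole. A call with a gripper value outside its range is refused whole. The fingers move at their own pace and stop on an object; the grip force is fixed at half the most. Time passes only in rows, so rows that do not move let the fingers close. It gives the time, the measured TCP pose, the force and the opening at its end, in the units of the state.
- get_obs(): the state, without advancing time (a new reading comes with each control period).
- eyes.grab_frame(name): name is "side" or "top"; returns a dict with "pixels" (480x640x3 uint8, red, green, blue), "K" (3x3 intrinsics, pixels), "k1" (the pictures are not rectified: a ray, as slopes to the right and down, at radius r is drawn at 1 + k1 r^2 times it, then the intrinsics apply), "R" (3x3) and "t" (3): a world point X has camera coordinates R X + t. Camera axes: x right, y down, z forward; pixel columns grow to the right and rows downward; lengths in m; the calibration is good to about 2 mm. A picture is of the moment at which its call begins. There is no depth.
- r.close_job(): hands the job in, once; it reports no verdict.
The state is a dict: "clock": time; "qpos": joint angles; "dq": joint speeds; "tau": joint torques, N m; "tool_pos": TCP position; "tool_rot": TCP orientation; "ft_force": force on the tool from outside, world axes, zero at the start; "torque": the same for the moment, N m; "finger_gap": finger opening in m.
Only numpy, scipy, OpenCV 4.12 (cv2) and the standard library are available. Lean on these libraries where they do the work, as an engineer would, in place of code of your own. Each camera call takes 0.05 s, during which the arm holds its last target.

## Working session

There is one attempt and no reset: what is moved stays moved. The work goes in short steps, Python scripts to look and compute and a tool call to move; the robot and the scene stay as the last step left them, time stands still between calls to the robot, and variables do not carry over. Pictures are saved under pics/ and viewed, and the job is handed in when it is done.

Besides the shell and the picture viewer there is one more tool, called after "Call:" as name([rows], argument=value, ...), one row to a line, values as JSON. drive_tool: Moves the arm, as the interface text tells. Its arguments: {"type":"object","properties":{"commands":{"type":"array","items":{"type":"object","properties":{"dx":{"type":"number"},"dy":{"type":"number"},"dz":{"type":"number"},"ax":{"type":"number"},"ay":{"type":"number"},"az":{"type":"number"},"grip":{"type":"number"}}}}},"required":["commands"]}

```bash
ls; mkdir -p pics
python3 - <<'E'
from plant import get_obs, eyes, r
import cv2, numpy as np, pickle
np.set_printoptions(precision=4,suppress=True)
for n in ("side","top"):
    f=eyes.grab_frame(n); pickle.dump(f,open(f"pics/{n}0.pkl","wb"))
    cv2.imwrite(f"pics/{n}0.png",f["pixels"][:,:,::-1]); print(n,f["K"],f["k1"],f["R"],f["t"])
print(get_obs())
E
```

```text
pics
side [[538.1961   0.     325.8655]
 [  0.     538.1961 233.4022]
 [  0.       0.       1.    ]] 0.03375945807627881 [[ 0.9944 -0.1044  0.0176]
 [-0.053  -0.6353 -0.7704]
 [ 0.0916  0.7652 -0.6373]] [-0.5373  0.0552  1.0472]
top [[504.464    0.     321.8095]
 [  0.     504.464  243.151 ]
 [  0.       0.       1.    ]] -0.08573009610860524 [[-0.0356 -0.9993 -0.0056]
 [-0.9778  0.036  -0.2065]
 [ 0.2066 -0.0019 -0.9784]] [0.0027 0.5215 0.9768]
{'clock': 0.1, 'qpos': array([61.8912,  6.6727, 82.6334, -0.0003, 90.7554, -2.1679]), 'dq': array([-0.0252, -0.0691, -0.0673,  0.0362,  0.1213,  0.1017]), 'tau': array([  0.0017, -72.2899, -62.3864,   0.0782,   0.0228,  -0.0001]), 'tool_pos': array([0.2953, 0.607 , 0.404 ]), 'tool_rot': array([[ 0.4374, -0.0005, -0.8992],
       [ 0.8992, -0.0009,  0.4374],
       [-0.0011, -1.    ,  0.    ]]), 'ft_force': array([-0.0184,  0.3781,  0.8776]), 'torque': array([ 0.0108, -0.0003, -0.0448]), 'finger_gap': 0.09317688933542984}
```

View pics/top0.png

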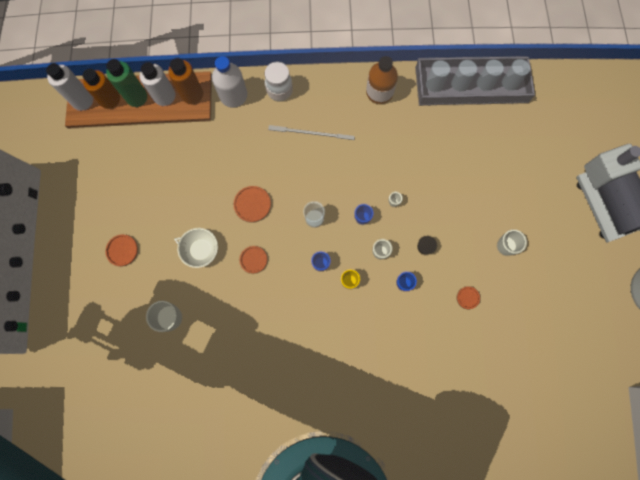

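View pics/side0.png

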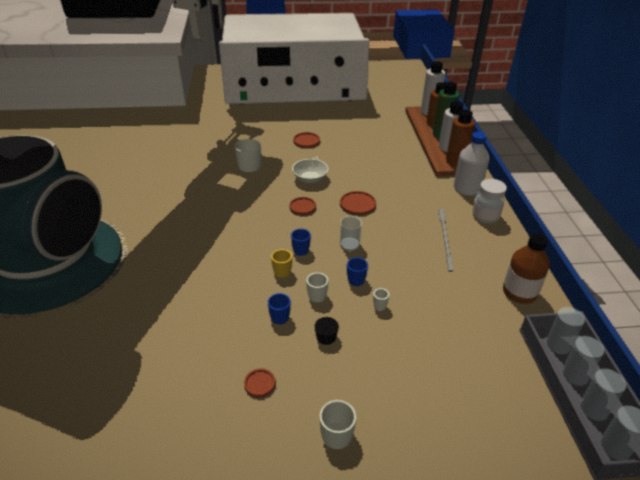

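```bash
cat > h.py <<'E'
import cv2, numpy as np
from scipy.optimize import least_squares
np.set_printoptions(precision=4,suppress=True)
def cast(f,px,z):
    px=np.asarray(px,float).reshape(-1,2);K=f["K"]
    d=(px-[K[0,2],K[1,2]])/K[0,0]
    s=d.copy()
    for _ in range(20): s=d/(1+f["k1"]*(s**2).sum(1,keepdims=True))
    D=np.c_[s,np.ones(len(s))]@f["R"]; C=-f["R"].T@f["t"]
    return (C+D*((z-C[2])/D[:,2])[:,None])[:,:2], C
def proj(f,X):
    p=np.atleast_2d(X)@f["R"].T+f["t"]; s=p[:,:2]/p[:,2:]
    return f["K"][0,0]*s*(1+f["k1"]*(s**2).sum(1,keepdims=True))+f["K"][:2,2]
def masks(f):
    hsv=cv2.cvtColor(f["pixels"],cv2.COLOR_RGB2HSV)
    red=((hsv[...,0]<11)&(hsv[...,1]>140)&(hsv[...,2]>60)).astype(np.uint8)
    wh=((hsv[...,1]<62)&(hsv[...,2]>60)).astype(np.uint8)
    return red,wh,hsv
def blobs(m,roi,amin=60):
    x0,y0,x1,y1=roi; mm=np.zeros_like(m); mm[y0:y1,x0:x1]=m[y0:y1,x0:x1]
    cs,_=cv2.findContours(mm,cv2.RETR_EXTERNAL,cv2.CHAIN_APPROX_NONE)
    return [c for c in cs if cv2.contourArea(c)>amin]
def fitc(f,c,z,R=None,far=True):
    hull=cv2.convexHull(c).reshape(-1,2).astype(float)
    # densify hull
    h2=np.r_[hull,hull[:1]]; P=np.concatenate([np.linspace(a,b,8)[:-1] for a,b in zip(h2[:-1],h2[1:])])
    w,C=cast(f,P,z); m=w.mean(0)
    if far:
        u=m-C[:2];u/=np.linalg.norm(u); s=(w-m)@u>-0.002; w=w[s]
    g=lambda p:np.hypot(*(w-p[:2]).T)-(p[2] if R is None else R)
    q=least_squares(g,[*m,0.03] if R is None else m,loss="soft_l1",f_scale=.001)
    return q.x, np.sqrt(np.mean(g(q.x)**2))
E
python3 - <<'E'
from h import *; import pickle
f=pickle.load(open("pics/top0.pkl","rb")); s=pickle.load(open("pics/side0.pkl","rb"))
for n,f,roi in (("top",f,(60,150,560,400)),("side",s,(200,120,400,460))):
    red,wh,hsv=masks(f); print(n,"cam",-f["R"].T@f["t"])
    for nm,m,z in (("red",red,.009),("white",wh,.045)):
        for c in blobs(m,roi): print(nm,cv2.boundingRect(c),cv2.contourArea(c),*fitc(f,c,z,far=(nm!="red")))
for p in ((162,317),(162,305),(140,330),(513,234)):print(p,hsv.shape)
E
```

```text
top cam [ 0.3082 -0.0142  1.0634]
red (458, 287, 22, 22) 341.5 [ 0.403  -0.3198  0.0225] 0.0004453623478261991
red (240, 247, 27, 26) 494.5 [0.5013 0.1308 0.0274] 0.00037314376999147134
red (106, 235, 31, 31) 690.0 [0.5319 0.4182 0.0335] 0.00035237502647347054
red (235, 187, 35, 35) 899.5 [0.6246 0.1325 0.0383] 0.00039760720857642996
white (146, 301, 36, 31) 843.5 [0.385  0.3158 0.0309] 0.00033191376311778
white (373, 239, 20, 20) 293.0 [ 0.508  -0.1407  0.02  ] 0.0003209710087376874
white (419, 237, 16, 11) 63.0 [ 0.5162 -0.2344  0.0137] 0.0021410088801343185
white (497, 230, 30, 25) 551.0 [ 0.5125 -0.4181  0.0255] 0.0005160068177049958
white (174, 228, 44, 40) 1244.0 [0.5252 0.244  0.0414] 0.003264869511503607
white (354, 203, 21, 22) 326.5 [ 0.5849 -0.106   0.0215] 0.00033176507881643334
white (304, 202, 21, 25) 403.5 [ 0.592  -0.0022  0.0216] 0.00045675088980932444
white (389, 192, 14, 14) 142.0 [ 0.6146 -0.1748  0.0142] 0.0003160535876297062
side cam [ 0.4413 -0.8224  0.7194]
red (244, 369, 31, 29) 645.5 [ 0.4033 -0.3196  0.0243] 0.0008726954795505687
red (290, 197, 26, 18) 332.5 [0.5018 0.132  0.0299] 0.0015640192478710237
red (340, 191, 36, 24) 610.0 [0.6252 0.1335 0.0413] 0.0017385100658795815
red (294, 133, 26, 15) 273.5 [0.5321 0.4179 0.0354] 0.001689454301725025
white (320, 400, 36, 49) 1360.0 [ 0.5127 -0.4098  0.0251] 0.0003274271789738727
white (373, 288, 17, 23) 251.5 [ 0.6162 -0.1842  0.014 ] 0.0005776038848425153
white (306, 273, 22, 29) 480.0 [ 0.5088 -0.1413  0.0198] 0.0009562842526995446
white (340, 216, 22, 35) 590.0 [0.5911 0.0164 0.0228] 0.00324781846326379
white (292, 157, 36, 26) 626.5 [0.5262 0.2267 0.0403] 0.003208001650846131
white (235, 139, 26, 33) 669.0 [-274.3351 1475.8124 1500.8137] 0.020016612612191217
(162, 317) (480, 640, 3)
(162, 305) (480, 640, 3)
(140, 330) (480, 640, 3)
(513, 234) (480, 640, 3)
```

Run:
```python
import pickle,cv2,numpy as np
a=pickle.load(open("pics/top0.pkl","rb"))["pixels"][:,:,::-1]
A=cv2.resize(a[180:340,90:290],None,fx=4,fy=3.75,interpolation=cv2.INTER_CUBIC)
cv2.imwrite("pics/zA.png",A)
B=cv2.resize(a[170:320,340:540],None,fx=4,fy=4,interpolation=cv2.INTER_CUBIC)
cv2.imwrite("pics/zB.png",B)
```

```text
(no output)
```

View pics/zA.png

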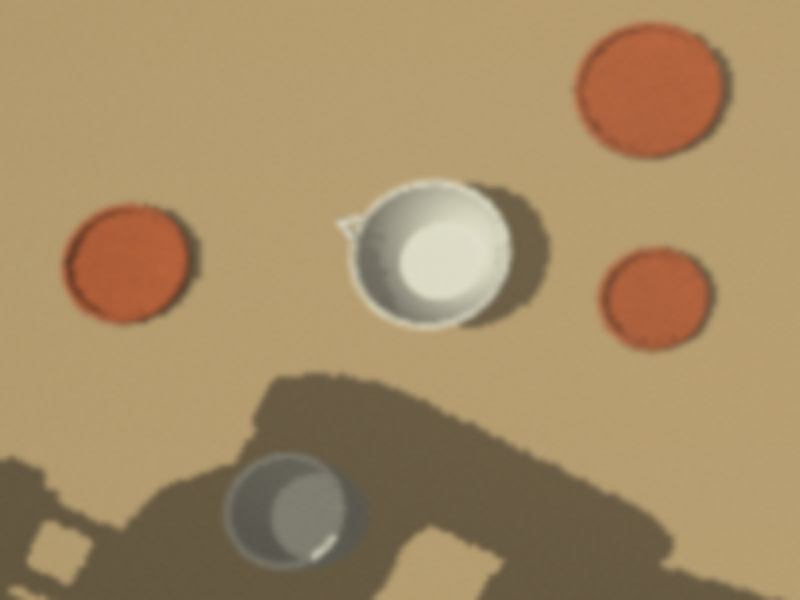

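View pics/zB.png

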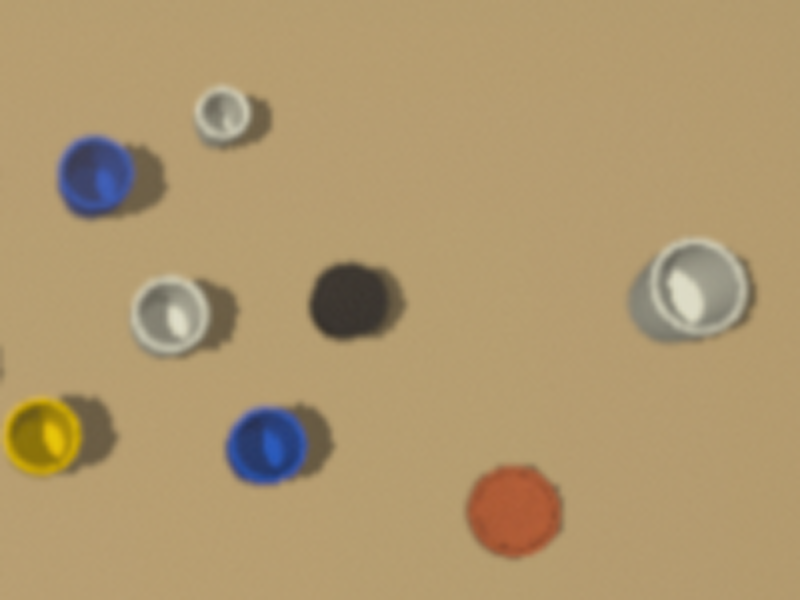

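Run:
```python
from h import *; import pickle
T=pickle.load(open("pics/top0.pkl","rb")); S=pickle.load(open("pics/side0.pkl","rb"))
import itertools
spec=[("c1",.034,.0145,(.61,-.178)),("c2",.042,.02,(.508,-.141)),("c3",.050,.0255,(.512,-.414)),("c4",.058,.031,(.385,.316))]
for n,f,roi in (("top",T,(60,150,560,400)),("side",S,(200,120,400,460))):
    red,wh,hsv=masks(f)
    W=blobs(wh,roi)
    for nm,h,R,g in spec:
        for c in W:
            q,e=fitc(f,c,h,R); q3,_=fitc(f,c,h)
            if np.hypot(*(q-g))<.025: print(n,nm,q,q3[2],e)
    bl=((hsv[...,0]>105)&(hsv[...,0]<130)&(hsv[...,1]>140)&(hsv[...,2]>50)).astype(np.uint8)
    ye=((hsv[...,0]>21)&(hsv[...,0]<32)&(hsv[...,1]>170)).astype(np.uint8)
    dk=(hsv[...,2]<75).astype(np.uint8)&(1-bl)
    for nm,m in (("blue",bl),("yel",ye),("dark",dk)):
        for c in blobs(m,(300,190,450,300) if n=="top" else (260,220,400,350),100): print(n,nm,cv2.boundingRect(c),*fitc(f,c,.042,None))
```

```text
top c1 [ 0.6177 -0.1765] 0.014332133600431517 0.0003344229722586058
top c2 [ 0.5087 -0.1411] 0.02006176762877464 0.00032328471961662103
top c3 [ 0.5115 -0.416 ] 0.02540418853270488 0.0005207525627446373
top c4 [0.384 0.311] 0.03053059511362517 0.00040307172285441447
top blue (398, 273, 18, 17) [ 0.439  -0.1877  0.0169] 0.00038467309074839706
top yel (341, 270, 19, 19) [ 0.4481 -0.0716  0.019 ] 0.0005440340355688569
top dark (418, 237, 19, 17) [ 0.5128 -0.2354  0.0176] 0.0005018424370179296
side c1 [ 0.619  -0.1742] 0.014182423439039494 0.000583409520581771
side c2 [ 0.5092 -0.1384] 0.01988810624325462 0.0009502919839274008
side c3 [ 0.5121 -0.4136] 0.024897731960212492 0.00046706596477164367
side c4 [0.3835 0.3132] 0.03118584527075469 0.003909297193941172
side blue (269, 294, 21, 30) [ 0.4391 -0.1848  0.0183] 0.0010669636039420585
side blue (348, 258, 19, 28) [ 0.5864 -0.1035  0.0187] 0.0016090173226278055
side blue (292, 230, 18, 25) [ 0.4881 -0.0111  0.0182] 0.0012659293074015305
side yel (272, 250, 20, 28) [ 0.4484 -0.0696  0.0189] 0.0011325778678972856
side dark (315, 317, 26, 33) [ 0.5144 -0.2445  0.0191] 0.0005595250988167653
side dark (269, 306, 26, 29) [ 0.4405 -0.2151  0.0209] 0.0029316855822665838
side dark (310, 296, 22, 17) [ 0.5106 -0.196   0.0169] 0.0012275734211500062
side dark (276, 272, 20, 15) [ 0.4535 -0.1287  0.0167] 0.0012491211167753502
side dark (347, 268, 24, 28) [ 0.5833 -0.1358  0.0213] 0.003077355969889628
side dark (345, 246, 21, 13) [ 0.5879 -0.0687  0.0187] 0.0022099207384556766
side dark (292, 239, 22, 25) [ 0.4898 -0.0433  0.022 ] 0.0036282986449842096
```

Call:
drive_tool([
  {"dx": 0.36, "dy": -0.87, "dz": -0.09, "grip": 0.54},
  {"dx": 0.36, "dy": -0.87, "dz": -0.09, "grip": 0.54},
  {"dx": 0.36, "dy": -0.87, "dz": -0.09, "grip": 0.54},
  {"dx": 0.36, "dy": -0.87, "dz": -0.09, "grip": 0.54},
  {"dx": 0.36, "dy": -0.87, "dz": -0.09, "grip": 0.54},
  {"dx": 0.36, "dy": -0.87, "dz": -0.09, "grip": 0.54},
  {"dx": 0.36, "dy": -0.87, "dz": -0.09, "grip": 0.54},
  {"dx": 0.36, "dy": -0.87, "dz": -0.09, "grip": 0.54},
  {"dx": 0.36, "dy": -0.87, "dz": -0.09, "grip": 0.54},
  {"dx": 0.36, "dy": -0.87, "dz": -0.09, "grip": 0.54},
])

```text
schema error: expected keys dx, dy, dz, ax, ay, az, grip
```

Call:
drive_tool([
  {"dx": 0.36, "dy": -0.87, "dz": -0.09, "ax": 0, "ay": 0, "az": 0, "grip": 0.54},
  {"dx": 0.36, "dy": -0.87, "dz": -0.09, "ax": 0, "ay": 0, "az": 0, "grip": 0.54},
  {"dx": 0.36, "dy": -0.87, "dz": -0.09, "ax": 0, "ay": 0, "az": 0, "grip": 0.54},
  {"dx": 0.36, "dy": -0.87, "dz": -0.09, "ax": 0, "ay": 0, "az": 0, "grip": 0.54},
  {"dx": 0.36, "dy": -0.87, "dz": -0.09, "ax": 0, "ay": 0, "az": 0, "grip": 0.54},
  {"dx": 0.36, "dy": -0.87, "dz": -0.09, "ax": 0, "ay": 0, "az": 0, "grip": 0.54},
  {"dx": 0.36, "dy": -0.87, "dz": -0.09, "ax": 0, "ay": 0, "az": 0, "grip": 0.54},
  {"dx": 0.36, "dy": -0.87, "dz": -0.09, "ax": 0, "ay": 0, "az": 0, "grip": 0.54},
  {"dx": 0.36, "dy": -0.87, "dz": -0.09, "ax": 0, "ay": 0, "az": 0, "grip": 0.54},
  {"dx": 0.36, "dy": -0.87, "dz": -0.09, "ax": 0, "ay": 0, "az": 0, "grip": 0.54},
])

```text
clock: 0.93
tool_pos: [0.4034, 0.3382, 0.371]
tool_rot: [[0.431, -0.005, -0.902], [0.902, -0.005, 0.431], [-0.007, -1.0, 0.002]]
ft_force: [-0.0, 0.4, 0.1]
finger_gap: 0.0505
```

Call:
drive_tool([
  {"dx": 0.36, "dy": -0.87, "dz": -0.06, "ax": 0, "ay": 0, "az": 0, "grip": 0.54},
  {"dx": 0.36, "dy": -0.87, "dz": -0.06, "ax": 0, "ay": 0, "az": 0, "grip": 0.54},
  {"dx": 0.36, "dy": -0.87, "dz": -0.06, "ax": 0, "ay": 0, "az": 0, "grip": 0.54},
  {"dx": 0.36, "dy": -0.87, "dz": -0.06, "ax": 0, "ay": 0, "az": 0, "grip": 0.54},
  {"dx": 0.36, "dy": -0.87, "dz": -0.06, "ax": 0, "ay": 0, "az": 0, "grip": 0.54},
  {"dx": 0.36, "dy": -0.87, "dz": -0.06, "ax": 0, "ay": 0, "az": 0, "grip": 0.54},
  {"dx": 0.36, "dy": -0.87, "dz": -0.06, "ax": 0, "ay": 0, "az": 0, "grip": 0.54},
  {"dx": 0.36, "dy": -0.87, "dz": -0.06, "ax": 0, "ay": 0, "az": 0, "grip": 0.54},
  {"dx": 0.36, "dy": -0.87, "dz": -0.06, "ax": 0, "ay": 0, "az": 0, "grip": 0.54},
  {"dx": 0.36, "dy": -0.87, "dz": -0.06, "ax": 0, "ay": 0, "az": 0, "grip": 0.54},
])

```text
clock: 1.77
tool_pos: [0.5131, 0.0628, 0.35]
tool_rot: [[0.431, -0.007, -0.903], [0.903, -0.006, 0.431], [-0.008, -1.0, 0.004]]
ft_force: [-0.0, 0.1, -0.1]
finger_gap: 0.0502
```

Call:
drive_tool([
  {"dx": 0.36, "dy": -0.87, "dz": -0.06, "ax": 0, "ay": 0, "az": 0, "grip": 0.54},
  {"dx": 0.36, "dy": -0.87, "dz": -0.06, "ax": 0, "ay": 0, "az": 0, "grip": 0.54},
  {"dx": 0.36, "dy": -0.87, "dz": -0.06, "ax": 0, "ay": 0, "az": 0, "grip": 0.54},
  {"dx": 0.36, "dy": -0.87, "dz": -0.06, "ax": 0, "ay": 0, "az": 0, "grip": 0.54},
  {"dx": 0.36, "dy": -0.87, "dz": -0.06, "ax": 0, "ay": 0, "az": 0, "grip": 0.54},
  {"dx": 0.36, "dy": -0.87, "dz": -0.06, "ax": 0, "ay": 0, "az": 0, "grip": 0.54},
  {"dx": 0.36, "dy": -0.87, "dz": -0.06, "ax": 0, "ay": 0, "az": 0, "grip": 0.54},
  {"dx": 0.2, "dy": -0.5, "dz": -0.06, "ax": 0, "ay": 0, "az": 0, "grip": 0.54},
  {"dx": 0, "dy": 0, "dz": 0, "ax": 0, "ay": 0, "az": 0, "grip": 0.54},
])

```text
clock: 2.52
tool_pos: [0.5973, -0.1503, 0.3314]
tool_rot: [[0.434, -0.011, -0.901], [0.901, -0.006, 0.434], [-0.01, -1.0, 0.007]]
ft_force: [-0.4, 0.0, -0.3]
finger_gap: 0.0503
```

```bash
cat > go.py <<'E'
import sys; from h import *
from plant import get_obs
o=get_obs(); R=np.array(o["tool_rot"]); y=R[:,1]; p=np.array(o["tool_pos"])
t=np.array([float(v) for v in sys.argv[1:4]])  # grasp point target
yaw=np.degrees(np.arctan2(R[1,0],R[0,0]))
w=np.degrees(np.cross(y,[0,0,-1]))
tcp=t+[0,0,.167]
print("yaw",yaw,"tilt units",(w/5)[:2],"shift units",(tcp-p)/.03, "gap",o["finger_gap"],"f",o["ft_force"],"clk",o["clock"], "q",o["qpos"])
E
python3 go.py .618 -.1755 .06
```

```text
yaw 64.2565103151135 tilt units [ 0.0646 -0.126 ] shift units [ 0.6887 -0.8412 -3.481 ] gap 0.050304446391695685 f [-0.4031  0.0082 -0.2851] clk 2.5167 q [-16.4006   1.1241  95.2285  -0.4904  84.1607 -80.6029]
```

Call:
drive_tool([
  {"dx": 0.35, "dy": -0.42, "dz": -0.8, "ax": 0.07, "ay": -0.12, "az": 0, "grip": 0.54},
  {"dx": 0.34, "dy": -0.42, "dz": -0.8, "ax": 0, "ay": 0, "az": 0, "grip": 0.54},
  {"dx": 0, "dy": 0, "dz": -0.8, "ax": 0, "ay": 0, "az": 0, "grip": 0.54},
  {"dx": 0, "dy": 0, "dz": 0, "ax": 0, "ay": 0, "az": 0, "grip": 0.54},
])

```text
clock: 2.85
tool_pos: [0.6183, -0.1751, 0.2579]
tool_rot: [[0.435, 0.002, -0.9], [0.9, 0.001, 0.435], [0.002, -1.0, -0.001]]
ft_force: [-0.7, 0.6, -1.4]
finger_gap: 0.0502
```

```bash
python3 go.py .618 -.1755 .027
```

```text
yaw 64.19682829947722 tilt units [-0.0142  0.0182] shift units [-0.0106 -0.0145 -2.13  ] gap 0.05016272250566216 f [-0.6748  0.5664 -1.4285] clk 2.85 q [-18.1      7.0224  96.06     0.0982  76.853  -82.319 ]
```

Call:
drive_tool([
  {"dx": 0, "dy": 0, "dz": -0.8, "ax": 0, "ay": 0, "az": 0, "grip": 0.54},
  {"dx": 0, "dy": 0, "dz": -0.7, "ax": 0, "ay": 0, "az": 0, "grip": 0.54},
  {"dx": 0, "dy": 0, "dz": -0.4, "ax": 0, "ay": 0, "az": 0, "grip": 0.54},
  {"dx": 0, "dy": 0, "dz": 0, "ax": 0, "ay": 0, "az": 0, "grip": 0.54},
])

```text
clock: 3.18
tool_pos: [0.6182, -0.172, 0.2025]
tool_rot: [[0.434, 0.003, -0.901], [0.901, 0.002, 0.434], [0.003, -1.0, -0.002]]
ft_force: [-0.0, 0.2, -0.5]
finger_gap: 0.0503
```

```bash
python3 go.py .618 -.1755 .027
python3 - <<'E'
from plant import eyes; import cv2
f=eyes.grab_frame("side"); cv2.imwrite("pics/s1.png",cv2.resize(f["pixels"][200:380,260:460,::-1],None,fx=3.3,fy=3.3))
E
```

```text
yaw 64.29258263747614 tilt units [-0.0183  0.0303] shift units [-0.0078 -0.1159 -0.2829] gap 0.05031135536944159 f [-0.0228  0.2302 -0.4513] clk 3.1833 q [-17.8507   9.7129  98.5785   0.1407  71.5927 -82.1874]
```

View pics/s1.png

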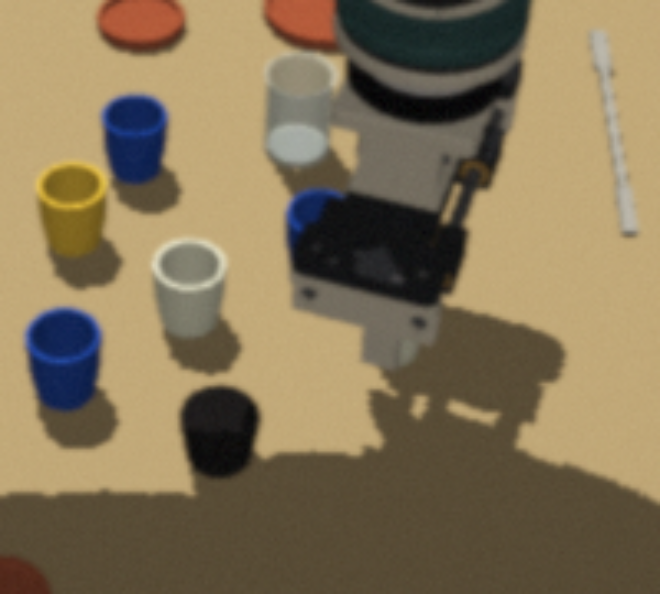

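Call:
drive_tool([
  {"dx": 0, "dy": -0.1, "dz": -0.15, "ax": 0, "ay": 0, "az": 0, "grip": 0.54},
  {"dx": 0, "dy": 0, "dz": -0.12, "ax": -0.02, "ay": 0.03, "az": 0, "grip": 0.54},
  {"dx": 0, "dy": 0, "dz": 0, "ax": 0, "ay": 0, "az": 0, "grip": 0.54},
])

```text
clock: 3.48
tool_pos: [0.6194, -0.1748, 0.1998]
tool_rot: [[0.433, 0.005, -0.901], [0.901, -0.002, 0.433], [0.0, -1.0, -0.006]]
ft_force: [0.2, -0.2, -0.2]
finger_gap: 0.0503
```

```bash
python3 go.py .618 -.1755 .027
```

```text
yaw 64.34620809852862 tilt units [0.0237 0.0611] shift units [-0.0459 -0.0236 -0.1925] gap 0.050278978442548646 f [ 0.1632 -0.2227 -0.2483] clk 3.4833 q [-18.0271  10.0335  98.489   -0.0189  71.1503 -82.3671]
```

Call:
drive_tool([
  {"dx": -0.05, "dy": 0, "dz": -0.25, "ax": 0.02, "ay": 0.06, "az": 0, "grip": 0.54},
  {"dx": 0, "dy": 0, "dz": 0, "ax": 0, "ay": 0, "az": 0, "grip": 0.54},
])

```text
clock: 3.65
tool_pos: [0.6181, -0.1749, 0.1933]
tool_rot: [[0.433, 0.002, -0.901], [0.901, -0.001, 0.433], [-0.0, -1.0, -0.002]]
ft_force: [-0.3, -0.1, -1.1]
finger_gap: 0.0504
```

```bash
python3 go.py .618 -.1755 .027
```

```text
yaw 64.34177905592082 tilt units [0.0106 0.0193] shift units [-0.0029 -0.0183  0.0225] gap 0.05038376206312691 f [-0.3194 -0.0925 -1.0599] clk 3.65 q [-18.0755  10.3168  98.8236  -0.0214  70.7512 -82.4103]
```

Close gently in steps.

Call:
drive_tool([
  {"dx": 0, "dy": 0, "dz": 0, "ax": 0, "ay": 0, "az": 0, "grip": 0.38},
  {"dx": 0, "dy": 0, "dz": 0, "ax": 0, "ay": 0, "az": 0, "grip": 0.32},
  {"dx": 0, "dy": 0, "dz": 0, "ax": 0, "ay": 0, "az": 0, "grip": 0.2},
  {"dx": 0, "dy": 0, "dz": 0, "ax": 0, "ay": 0, "az": 0, "grip": 0.2},
  {"dx": 0, "dy": 0, "dz": 0, "ax": 0, "ay": 0, "az": 0, "grip": 0.2},
])

```text
clock: 4.07
tool_pos: [0.6182, -0.1751, 0.194]
tool_rot: [[0.433, 0.002, -0.901], [0.901, -0.001, 0.433], [0.0, -1.0, -0.003]]
ft_force: [-0.4, -0.1, 0.4]
finger_gap: 0.0277
```

```bash
python3 go.py .403 -.320 .12
```

```text
yaw 64.32365968219165 tilt units [0.0122 0.027 ] shift units [-7.173  -4.8291  3.1002] gap 0.027719844012927135 f [-0.3773 -0.1021  0.4026] clk 4.0667 q [-18.0885  10.2857  98.7908  -0.017   70.776  -82.4065]
```

Call:
drive_tool([
  {"dx": 0, "dy": 0, "dz": 0.3, "ax": 0, "ay": 0, "az": 0, "grip": 0.2},
  {"dx": 0, "dy": 0, "dz": 0.8, "ax": 0, "ay": 0, "az": 0, "grip": 0.2},
  {"dx": 0, "dy": 0, "dz": 0.8, "ax": 0, "ay": 0, "az": 0, "grip": 0.2},
  {"dx": 0, "dy": 0, "dz": 0.8, "ax": 0, "ay": 0, "az": 0, "grip": 0.2},
  {"dx": -0.4, "dy": -0.27, "dz": 0.4, "ax": 0, "ay": 0, "az": 0, "grip": 0.2},
  {"dx": -0.8, "dy": -0.54, "dz": 0, "ax": 0, "ay": 0, "az": 0, "grip": 0.2},
  {"dx": -0.8, "dy": -0.54, "dz": 0, "ax": 0, "ay": 0, "az": 0, "grip": 0.2},
  {"dx": -0.8, "dy": -0.54, "dz": 0, "ax": 0, "ay": 0, "az": 0, "grip": 0.2},
  {"dx": -0.8, "dy": -0.54, "dz": 0, "ax": 0, "ay": 0, "az": 0, "grip": 0.2},
  {"dx": -0.8, "dy": -0.54, "dz": 0, "ax": 0, "ay": 0, "az": 0, "grip": 0.2},
])

```text
clock: 4.9
tool_pos: [0.4833, -0.2635, 0.2979]
tool_rot: [[0.428, 0.006, -0.904], [0.904, -0.002, 0.428], [0.0, -1.0, -0.006]]
ft_force: [0.5, -0.2, -0.6]
finger_gap: 0.0278
```

Call:
drive_tool([
  {"dx": -0.8, "dy": -0.54, "dz": 0, "ax": 0, "ay": 0, "az": 0, "grip": 0.2},
  {"dx": -0.8, "dy": -0.54, "dz": 0, "ax": 0, "ay": 0, "az": 0, "grip": 0.2},
  {"dx": -0.8, "dy": -0.54, "dz": 0, "ax": 0, "ay": 0, "az": 0, "grip": 0.2},
  {"dx": -0.3, "dy": -0.2, "dz": 0, "ax": 0, "ay": 0, "az": 0, "grip": 0.2},
  {"dx": 0, "dy": 0, "dz": 0, "ax": 0, "ay": 0, "az": 0, "grip": 0.2},
])

```text
clock: 5.32
tool_pos: [0.3947, -0.3216, 0.3025]
tool_rot: [[0.43, 0.009, -0.903], [0.903, -0.006, 0.43], [-0.002, -1.0, -0.01]]
ft_force: [0.3, -0.0, -0.6]
finger_gap: 0.028
```

```bash
python3 go.py .403 -.320 .032
```

```text
yaw 64.51558249527747 tilt units [0.0692 0.0995] shift units [ 0.2768  0.0519 -3.4507] gap 0.028045288039790235 f [ 0.2922 -0.0092 -0.6232] clk 5.3167 q [ -42.0581  -11.9582  110.1119    0.0773   81.2452 -106.5855]
```

Call:
drive_tool([
  {"dx": 0.28, "dy": 0.05, "dz": -0.6, "ax": 0.07, "ay": 0.1, "az": 0, "grip": 0.2},
  {"dx": 0, "dy": 0, "dz": -0.8, "ax": 0, "ay": 0, "az": 0, "grip": 0.2},
  {"dx": 0, "dy": 0, "dz": -0.8, "ax": 0, "ay": 0, "az": 0, "grip": 0.2},
  {"dx": 0, "dy": 0, "dz": -0.5, "ax": 0, "ay": 0, "az": 0, "grip": 0.2},
  {"dx": 0, "dy": 0, "dz": 0, "ax": 0, "ay": 0, "az": 0, "grip": 0.2},
])

```text
clock: 5.73
tool_pos: [0.406, -0.3188, 0.2231]
tool_rot: [[0.432, 0.006, -0.902], [0.902, -0.003, 0.432], [-0.001, -1.0, -0.007]]
ft_force: [0.2, -0.3, -0.6]
finger_gap: 0.0279
```

```bash
python3 go.py .403 -.320 .032
python3 - <<'E'
from plant import eyes; import cv2
f=eyes.grab_frame("side"); cv2.imwrite("pics/s2.png",cv2.resize(f["pixels"][270:430,160:360,::-1],None,fx=3.3,fy=3.3))
E
```

```text
yaw 64.41596355230902 tilt units [0.0394 0.0663] shift units [-0.1005 -0.0398 -0.803 ] gap 0.0278919565137634 f [ 0.2466 -0.2721 -0.5869] clk 5.7333 q [ -40.9861   -7.0882  113.6103    0.0717   73.0982 -105.4228]
```

View pics/s2.png

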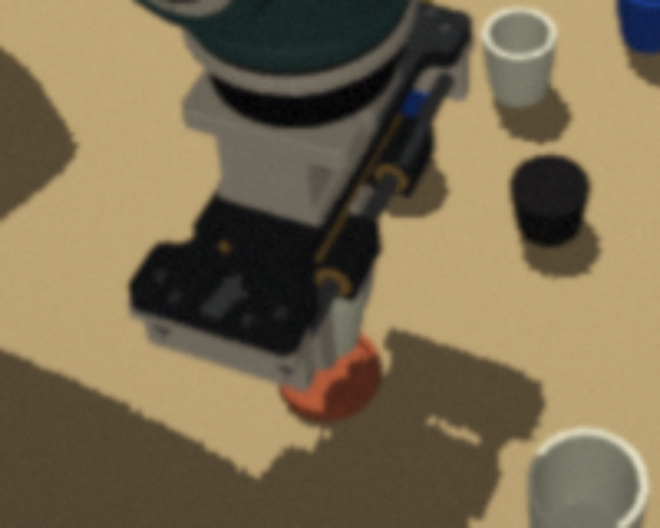

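Call:
drive_tool([
  {"dx": -0.1, "dy": -0.04, "dz": -0.3, "ax": 0.04, "ay": 0.07, "az": 0, "grip": 0.2},
  {"dx": 0, "dy": 0, "dz": -0.25, "ax": 0, "ay": 0, "az": 0, "grip": 0.2},
  {"dx": 0, "dy": 0, "dz": 0, "ax": 0, "ay": 0, "az": 0, "grip": 0.2},
])

```text
clock: 6.03
tool_pos: [0.4047, -0.32, 0.2098]
tool_rot: [[0.43, 0.002, -0.903], [0.903, -0.002, 0.43], [-0.001, -1.0, -0.003]]
ft_force: [0.3, -0.4, -0.2]
finger_gap: 0.0278
```

```bash
python3 go.py .403 -.320 .032
```

```text
yaw 64.50168798010635 tilt units [0.0252 0.0282] shift units [-0.0573 -0.0008 -0.3597] gap 0.027767996196967223 f [ 0.317  -0.3686 -0.2156] clk 6.0333 q [ -41.1628   -6.2634  114.2036   -0.0022   71.8704 -105.6639]
```

Call:
drive_tool([
  {"dx": -0.05, "dy": 0, "dz": -0.25, "ax": 0.02, "ay": 0.03, "az": 0, "grip": 0.2},
  {"dx": 0, "dy": 0, "dz": -0.1, "ax": 0, "ay": 0, "az": 0, "grip": 0.2},
  {"dx": 0, "dy": 0, "dz": 0, "ax": 0, "ay": 0, "az": 0, "grip": 0.2},
])

```text
clock: 6.28
tool_pos: [0.4035, -0.3202, 0.1996]
tool_rot: [[0.431, 0.001, -0.903], [0.903, -0.001, 0.431], [-0.001, -1.0, -0.002]]
ft_force: [1.2, 0.4, -0.6]
finger_gap: 0.028
```

```bash
python3 go.py .403 -.320 .032
```

```text
yaw 64.49251646838209 tilt units [0.0168 0.0115] shift units [-0.0154  0.0061 -0.0201] gap 0.027958704906251478 f [ 1.2236  0.4391 -0.6286] clk 6.2833 q [ -41.2672   -5.6974  114.7233   -0.0266   70.8755 -105.7511]
```

Call:
drive_tool([
  {"dx": 0, "dy": 0, "dz": -0.06, "ax": 0, "ay": 0, "az": 0, "grip": 0.2},
  {"dx": 0, "dy": 0, "dz": 0, "ax": 0, "ay": 0, "az": 0, "grip": 0.2},
])

```text
clock: 6.45
tool_pos: [0.4038, -0.3205, 0.1992]
tool_rot: [[0.431, 0.003, -0.902], [0.902, -0.003, 0.431], [-0.001, -1.0, -0.003]]
ft_force: [-0.0, -0.7, 0.1]
finger_gap: 0.028
```

Call:
drive_tool([
  {"dx": 0, "dy": 0, "dz": -0.08, "ax": 0, "ay": 0, "az": 0, "grip": 0.2},
  {"dx": 0, "dy": 0, "dz": 0, "ax": 0, "ay": 0, "az": 0, "grip": 0.2},
])

```text
clock: 6.62
tool_pos: [0.4044, -0.3212, 0.1992]
tool_rot: [[0.431, 0.005, -0.902], [0.902, -0.005, 0.431], [-0.002, -1.0, -0.007]]
ft_force: [0.0, 0.1, -0.6]
finger_gap: 0.0276
```

Call:
drive_tool([
  {"dx": 0, "dy": 0, "dz": 0, "ax": 0, "ay": 0, "az": 0, "grip": 0.33},
  {"dx": 0, "dy": 0, "dz": 0, "ax": 0, "ay": 0, "az": 0, "grip": 0.4},
  {"dx": 0, "dy": 0, "dz": 0, "ax": 0, "ay": 0, "az": 0, "grip": 0.5},
  {"dx": 0, "dy": 0, "dz": 0, "ax": 0, "ay": 0, "az": 0, "grip": 0.5},
  {"dx": 0, "dy": 0, "dz": 0.5, "ax": 0, "ay": 0, "az": 0, "grip": 0.5},
  {"dx": 0, "dy": 0, "dz": 0.8, "ax": 0, "ay": 0, "az": 0, "grip": 0.5},
  {"dx": 0, "dy": 0, "dz": 0.8, "ax": 0, "ay": 0, "az": 0, "grip": 0.5},
  {"dx": 0, "dy": 0, "dz": 0.8, "ax": 0, "ay": 0, "az": 0, "grip": 0.64},
])

```text
clock: 7.28
tool_pos: [0.403, -0.3201, 0.2827]
tool_rot: [[0.431, -0.002, -0.902], [0.902, 0.002, 0.431], [0.001, -1.0, 0.003]]
ft_force: [-0.2, -1.3, 0.0]
finger_gap: 0.0492
```

```bash
python3 go.py .509 -.140 .06
python3 - <<'E'
from plant import eyes; import cv2
f=eyes.grab_frame("side"); cv2.imwrite("pics/s3.png",cv2.resize(f["pixels"][300:430,160:360,::-1],None,fx=3.3,fy=3.3))
E
```

```text
yaw 64.45083404192368 tilt units [-0.0199 -0.025 ] shift units [ 3.5317  6.0029 -1.8583] gap 0.049224708645005104 f [-0.1906 -1.2889  0.044 ] clk 7.2833 q [ -41.2934  -10.1937  110.4974   -0.008    79.856  -105.7429]
```

View pics/s3.png

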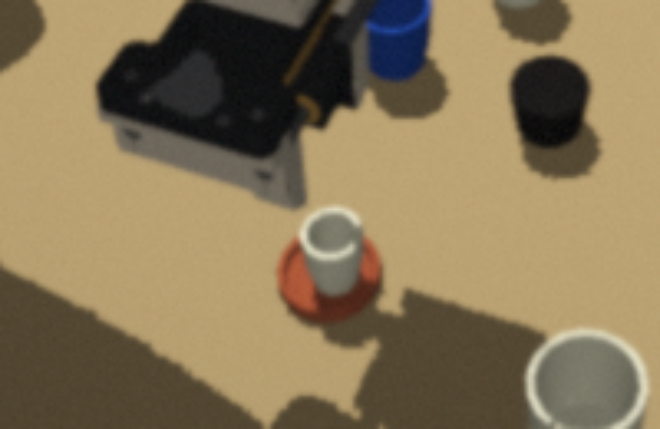

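Call:
drive_tool([
  {"dx": 0.3, "dy": 0.5, "dz": 0.2, "ax": -0.02, "ay": -0.02, "az": 0, "grip": 0.64},
  {"dx": 0.44, "dy": 0.75, "dz": 0, "ax": 0, "ay": 0, "az": 0, "grip": 0.64},
  {"dx": 0.44, "dy": 0.75, "dz": 0, "ax": 0, "ay": 0, "az": 0, "grip": 0.64},
  {"dx": 0.44, "dy": 0.75, "dz": 0, "ax": 0, "ay": 0, "az": 0, "grip": 0.64},
  {"dx": 0.44, "dy": 0.75, "dz": 0, "ax": 0, "ay": 0, "az": 0, "grip": 0.64},
  {"dx": 0.44, "dy": 0.75, "dz": 0, "ax": 0, "ay": 0, "az": 0, "grip": 0.64},
  {"dx": 0.44, "dy": 0.75, "dz": 0, "ax": 0, "ay": 0, "az": 0, "grip": 0.64},
  {"dx": 0.4, "dy": 0.65, "dz": 0, "ax": 0, "ay": 0, "az": 0, "grip": 0.64},
  {"dx": 0.1, "dy": 0.2, "dz": 0, "ax": 0, "ay": 0, "az": 0, "grip": 0.64},
  {"dx": 0, "dy": 0, "dz": 0, "ax": 0, "ay": 0, "az": 0, "grip": 0.64},
])

```text
clock: 8.17
tool_pos: [0.5098, -0.1376, 0.296]
tool_rot: [[0.434, 0.008, -0.901], [0.901, -0.007, 0.434], [-0.003, -1.0, -0.01]]
ft_force: [-0.5, -1.1, 0.1]
finger_gap: 0.0596
```

```bash
python3 go.py .509 -.140 .031
```

```text
yaw 64.26522049894348 tilt units [0.0818 0.088 ] shift units [-0.0254 -0.0809 -3.2651] gap 0.059644332988760373 f [-0.4912 -1.0645  0.1137] clk 8.1667 q [-17.8149  -9.1479 108.3212  -0.2587  80.2827 -82.0386]
```

Call:
drive_tool([
  {"dx": -0.02, "dy": -0.08, "dz": -0.3, "ax": 0.08, "ay": 0.09, "az": 0, "grip": 0.64},
  {"dx": 0, "dy": 0, "dz": -0.8, "ax": 0, "ay": 0, "az": 0, "grip": 0.64},
  {"dx": 0, "dy": 0, "dz": -0.8, "ax": 0, "ay": 0, "az": 0, "grip": 0.64},
  {"dx": 0, "dy": 0, "dz": -0.6, "ax": 0, "ay": 0, "az": 0, "grip": 0.64},
  {"dx": 0, "dy": 0, "dz": 0, "ax": 0, "ay": 0, "az": 0, "grip": 0.64},
])

```text
clock: 8.58
tool_pos: [0.5066, -0.1442, 0.2167]
tool_rot: [[0.435, -0.001, -0.9], [0.9, 0.0, 0.435], [-0.0, -1.0, 0.001]]
ft_force: [0.0, -0.7, 0.0]
finger_gap: 0.0595
```

```bash
python3 go.py .509 -.140 .031
```

```text
yaw 64.18565655004241 tilt units [-0.0004 -0.0109] shift units [ 0.081   0.1385 -0.6223] gap 0.05945032273124042 f [ 0.0396 -0.701   0.0331] clk 8.5833 q [-18.6564  -5.2073 112.5374  -0.016   72.722  -82.8373]
```

Call:
drive_tool([
  {"dx": 0.08, "dy": 0.14, "dz": -0.35, "ax": 0, "ay": -0.01, "az": 0, "grip": 0.64},
  {"dx": 0, "dy": 0, "dz": -0.35, "ax": 0, "ay": 0, "az": 0, "grip": 0.64},
  {"dx": 0, "dy": 0, "dz": 0, "ax": 0, "ay": 0, "az": 0, "grip": 0.64},
])

```text
clock: 8.83
tool_pos: [0.5082, -0.142, 0.1941]
tool_rot: [[0.438, -0.001, -0.899], [0.899, 0.0, 0.438], [-0.0, -1.0, 0.001]]
ft_force: [0.2, 0.0, -0.8]
finger_gap: 0.0595
```

```bash
python3 go.py .509 -.140 .031
```

```text
yaw 64.01512538720932 tilt units [-0.0041 -0.0118] shift units [0.0282 0.0657 0.1311] gap 0.05949914441750718 f [ 0.2107  0.0006 -0.776 ] clk 8.8333 q [-18.38    -3.6508 113.3824   0.0011  70.331  -82.3955]
```

Call:
drive_tool([
  {"dx": 0.03, "dy": 0.07, "dz": 0.15, "ax": 0, "ay": -0.01, "az": 0, "grip": 0.6},
  {"dx": 0, "dy": 0, "dz": 0, "ax": 0, "ay": 0, "az": 0, "grip": 0.5},
  {"dx": 0, "dy": 0, "dz": 0, "ax": 0, "ay": 0, "az": 0, "grip": 0.45},
  {"dx": 0, "dy": 0, "dz": 0, "ax": 0, "ay": 0, "az": 0, "grip": 0.3},
  {"dx": 0, "dy": 0, "dz": 0, "ax": 0, "ay": 0, "az": 0, "grip": 0.3},
  {"dx": 0, "dy": 0, "dz": 0, "ax": 0, "ay": 0, "az": 0, "grip": 0.3},
])

```text
clock: 9.33
tool_pos: [0.5099, -0.1401, 0.202]
tool_rot: [[0.438, 0.003, -0.899], [0.899, -0.001, 0.438], [0.001, -1.0, -0.003]]
ft_force: [0.6, 0.7, -0.0]
finger_gap: 0.0385
```

```bash
python3 go.py .5015 .1315 .12
```

```text
yaw 64.02713007127524 tilt units [0.0087 0.0397] shift units [-0.2802  9.0543  2.8348] gap 0.03845524796211246 f [ 0.5537  0.6586 -0.0324] clk 9.3333 q [-18.1348  -4.081  112.9795   0.0217  70.8994 -82.1689]
```

Call:
drive_tool([
  {"dx": 0, "dy": 0, "dz": 0.3, "ax": 0, "ay": 0, "az": 0, "grip": 0.3},
  {"dx": 0, "dy": 0, "dz": 0.8, "ax": 0, "ay": 0, "az": 0, "grip": 0.3},
  {"dx": 0, "dy": 0, "dz": 0.8, "ax": 0, "ay": 0, "az": 0, "grip": 0.3},
  {"dx": 0, "dy": 0, "dz": 0.8, "ax": 0, "ay": 0, "az": 0, "grip": 0.3},
  {"dx": 0, "dy": 0.4, "dz": 0.4, "ax": 0, "ay": 0, "az": 0, "grip": 0.3},
  {"dx": -0.03, "dy": 0.85, "dz": 0, "ax": 0, "ay": 0, "az": 0, "grip": 0.3},
  {"dx": -0.03, "dy": 0.85, "dz": 0, "ax": 0, "ay": 0, "az": 0, "grip": 0.3},
  {"dx": -0.03, "dy": 0.85, "dz": 0, "ax": 0, "ay": 0, "az": 0, "grip": 0.3},
  {"dx": -0.03, "dy": 0.85, "dz": 0, "ax": 0, "ay": 0, "az": 0, "grip": 0.3},
  {"dx": -0.03, "dy": 0.85, "dz": 0, "ax": 0, "ay": 0, "az": 0, "grip": 0.3},
])

```text
clock: 10.17
tool_pos: [0.5035, 0.0012, 0.3072]
tool_rot: [[0.443, 0.008, -0.896], [0.896, -0.002, 0.443], [0.002, -1.0, -0.008]]
ft_force: [0.3, -0.6, -0.1]
finger_gap: 0.0387
```

Call:
drive_tool([
  {"dx": -0.03, "dy": 0.85, "dz": 0, "ax": 0, "ay": 0, "az": 0, "grip": 0.3},
  {"dx": -0.03, "dy": 0.85, "dz": 0, "ax": 0, "ay": 0, "az": 0, "grip": 0.3},
  {"dx": -0.03, "dy": 0.85, "dz": 0, "ax": 0, "ay": 0, "az": 0, "grip": 0.3},
  {"dx": -0.03, "dy": 0.85, "dz": 0, "ax": 0, "ay": 0, "az": 0, "grip": 0.3},
  {"dx": 0, "dy": 0.4, "dz": 0, "ax": 0, "ay": 0, "az": 0, "grip": 0.3},
  {"dx": 0, "dy": 0, "dz": 0, "ax": 0, "ay": 0, "az": 0, "grip": 0.3},
])

```text
clock: 10.67
tool_pos: [0.4976, 0.1243, 0.3129]
tool_rot: [[0.441, 0.012, -0.898], [0.898, -0.0, 0.441], [0.005, -1.0, -0.011]]
ft_force: [-0.3, -0.3, -0.4]
finger_gap: 0.0384
```

```bash
python3 go.py .5015 .1315 .040
```

```text
yaw 63.86112723814499 tilt units [0.0047 0.1399] shift units [ 0.131   0.2384 -3.5286] gap 0.03844265914455554 f [-0.3087 -0.304  -0.3931] clk 10.6667 q [ 11.2176 -11.845  109.0357  -0.1607  82.1278 -52.6208]
```

Call:
drive_tool([
  {"dx": 0.13, "dy": 0.24, "dz": -0.4, "ax": 0, "ay": 0.14, "az": 0, "grip": 0.3},
  {"dx": 0, "dy": 0, "dz": -0.8, "ax": 0, "ay": 0, "az": 0, "grip": 0.3},
  {"dx": 0, "dy": 0, "dz": -0.8, "ax": 0, "ay": 0, "az": 0, "grip": 0.3},
  {"dx": 0, "dy": 0, "dz": -0.6, "ax": 0, "ay": 0, "az": 0, "grip": 0.3},
  {"dx": 0, "dy": 0, "dz": 0, "ax": 0, "ay": 0, "az": 0, "grip": 0.3},
])

```text
clock: 11.08
tool_pos: [0.502, 0.131, 0.2326]
tool_rot: [[0.441, 0.001, -0.898], [0.898, 0.0, 0.441], [0.001, -1.0, -0.001]]
ft_force: [-0.4, -0.1, -1.1]
finger_gap: 0.0386
```

```bash
python3 go.py .5015 .1315 .040
python3 - <<'E'
from plant import eyes; import cv2
f=eyes.grab_frame("side"); cv2.imwrite("pics/s4.png",cv2.resize(f["pixels"][100:270,220:420,::-1],None,fx=3.3,fy=3.3))
E
```

```text
yaw 63.853225884234135 tilt units [-0.0006  0.012 ] shift units [-0.0182  0.0162 -0.8524] gap 0.0386077382541055 f [-0.3594 -0.1292 -1.0914] clk 11.0833 q [ 11.8109  -7.198  112.7618  -0.0099  74.377  -52.0396]
```

View pics/s4.png

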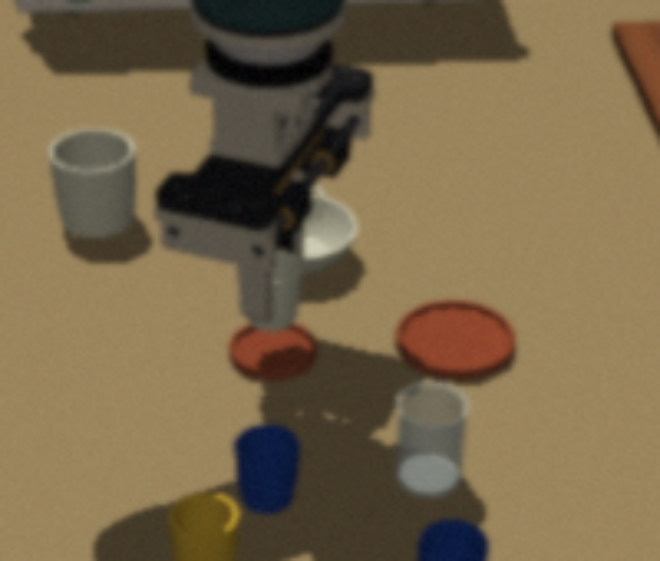

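Call:
drive_tool([
  {"dx": -0.02, "dy": 0.02, "dz": -0.35, "ax": 0, "ay": 0.01, "az": 0, "grip": 0.3},
  {"dx": 0, "dy": 0, "dz": -0.25, "ax": 0, "ay": 0, "az": 0, "grip": 0.3},
  {"dx": 0, "dy": 0, "dz": 0, "ax": 0, "ay": 0, "az": 0, "grip": 0.3},
])

```text
clock: 11.38
tool_pos: [0.5027, 0.1309, 0.217]
tool_rot: [[0.442, 0.003, -0.897], [0.897, 0.001, 0.442], [0.002, -1.0, -0.002]]
ft_force: [0.4, -0.3, 0.3]
finger_gap: 0.0385
```

```bash
python3 go.py .5015 .1315 .040
```

```text
yaw 63.75955393272147 tilt units [-0.0075  0.0345] shift units [-0.04    0.0207 -0.3317] gap 0.03847637237999967 f [ 0.3594 -0.3271  0.2613] clk 11.3833 q [ 11.7791  -6.2355 113.4542   0.0013  72.6046 -51.9807]
```

Call:
drive_tool([
  {"dx": -0.04, "dy": 0.02, "dz": -0.25, "ax": 0, "ay": 0.03, "az": 0, "grip": 0.3},
  {"dx": 0, "dy": 0, "dz": -0.1, "ax": 0, "ay": 0, "az": 0, "grip": 0.3},
  {"dx": 0, "dy": 0, "dz": 0, "ax": 0, "ay": 0, "az": 0, "grip": 0.3},
])

```text
clock: 11.63
tool_pos: [0.5018, 0.1314, 0.2066]
tool_rot: [[0.442, 0.002, -0.897], [0.897, 0.001, 0.442], [0.002, -1.0, -0.001]]
ft_force: [0.7, 0.5, -1.2]
finger_gap: 0.0385
```

Call:
drive_tool([
  {"dx": 0, "dy": 0, "dz": -0.08, "ax": 0, "ay": 0, "az": 0, "grip": 0.3},
  {"dx": 0, "dy": 0, "dz": 0, "ax": 0, "ay": 0, "az": 0, "grip": 0.3},
])

```text
clock: 11.8
tool_pos: [0.5024, 0.1316, 0.2063]
tool_rot: [[0.442, 0.004, -0.897], [0.897, 0.001, 0.442], [0.003, -1.0, -0.003]]
ft_force: [0.3, 0.0, -0.8]
finger_gap: 0.0387
```

```bash
python3 go.py .5015 .1315 .040
```

```text
yaw 63.74942145224763 tilt units [-0.0169  0.0477] shift units [-0.0307 -0.0026  0.0222] gap 0.03871686720477346 f [ 0.3274  0.0097 -0.8299] clk 11.8 q [ 11.8536  -5.6078 113.9543   0.0356  71.4028 -51.9068]
```

Call:
drive_tool([
  {"dx": 0, "dy": 0, "dz": 0, "ax": 0, "ay": 0, "az": 0, "grip": 0.44},
  {"dx": 0, "dy": 0, "dz": 0, "ax": 0, "ay": 0, "az": 0, "grip": 0.5},
  {"dx": 0, "dy": 0, "dz": 0, "ax": 0, "ay": 0, "az": 0, "grip": 0.55},
  {"dx": 0, "dy": 0, "dz": 0, "ax": 0, "ay": 0, "az": 0, "grip": 0.55},
  {"dx": 0, "dy": 0, "dz": 0.5, "ax": 0, "ay": 0, "az": 0, "grip": 0.55},
  {"dx": 0, "dy": 0, "dz": 0.8, "ax": 0, "ay": 0, "az": 0, "grip": 0.55},
  {"dx": 0, "dy": 0, "dz": 0.8, "ax": 0, "ay": 0, "az": 0, "grip": 0.55},
  {"dx": 0, "dy": 0, "dz": 0.8, "ax": 0, "ay": 0, "az": 0, "grip": 0.75},
  {"dx": 0, "dy": 0, "dz": 0.4, "ax": 0, "ay": 0, "az": 0, "grip": 0.75},
])

```text
clock: 12.55
tool_pos: [0.5012, 0.1314, 0.3059]
tool_rot: [[0.442, -0.001, -0.897], [0.897, 0.0, 0.442], [-0.0, -1.0, 0.001]]
ft_force: [0.7, -0.7, 0.2]
finger_gap: 0.0601
```

```bash
python3 go.py .512 -.415 .039
python3 - <<'E'
from plant import eyes; import cv2
f=eyes.grab_frame("side"); cv2.imwrite("pics/s5.png",cv2.resize(f["pixels"][100:270,220:420,::-1],None,fx=3.3,fy=3.3))
E
```

```text
yaw 63.76416449738352 tilt units [-0.004  -0.0163] shift units [  0.359  -18.2147  -3.3284] gap 0.060066570911976425 f [ 0.7335 -0.681   0.2442] clk 12.55 q [ 11.8654 -10.6748 108.703    0.0368  82.0474 -51.9038]
```

View pics/s5.png

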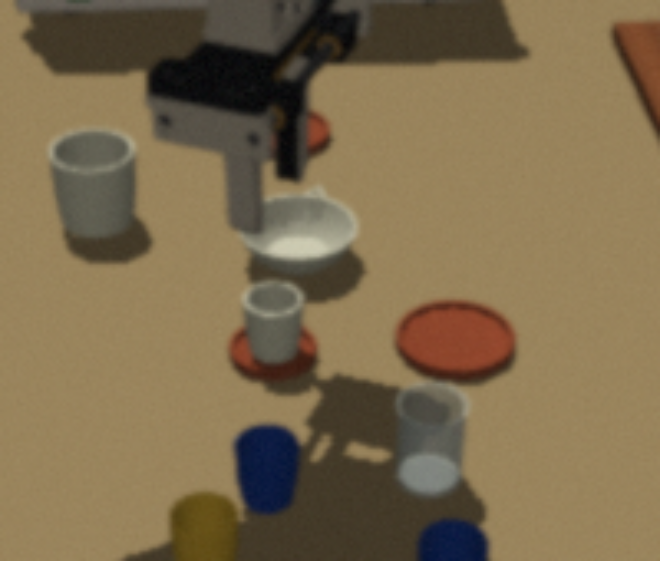

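Call:
drive_tool([
  {"dx": 0.02, "dy": -0.5, "dz": 0, "ax": 0, "ay": 0, "az": 0, "grip": 0.8},
  {"dx": 0.02, "dy": -0.9, "dz": 0, "ax": 0, "ay": 0, "az": 0, "grip": 0.8},
  {"dx": 0.02, "dy": -0.9, "dz": 0, "ax": 0, "ay": 0, "az": 0, "grip": 0.8},
  {"dx": 0.02, "dy": -0.9, "dz": 0, "ax": 0, "ay": 0, "az": 0, "grip": 0.8},
  {"dx": 0.02, "dy": -0.9, "dz": 0, "ax": 0, "ay": 0, "az": 0, "grip": 0.8},
  {"dx": 0.02, "dy": -0.9, "dz": 0, "ax": 0, "ay": 0, "az": 0, "grip": 0.8},
  {"dx": 0.02, "dy": -0.9, "dz": 0, "ax": 0, "ay": 0, "az": 0, "grip": 0.8},
  {"dx": 0.02, "dy": -0.9, "dz": 0, "ax": 0, "ay": 0, "az": 0, "grip": 0.8},
  {"dx": 0.02, "dy": -0.9, "dz": 0, "ax": 0, "ay": 0, "az": 0, "grip": 0.8},
  {"dx": 0.02, "dy": -0.9, "dz": 0, "ax": 0, "ay": 0, "az": 0, "grip": 0.8},
])

```text
clock: 13.43
tool_pos: [0.5053, -0.1334, 0.2992]
tool_rot: [[0.435, -0.003, -0.9], [0.9, 0.003, 0.435], [0.001, -1.0, 0.004]]
ft_force: [0.3, -0.2, 0.1]
finger_gap: 0.0743
```

Call:
drive_tool([
  {"dx": 0.02, "dy": -0.9, "dz": 0, "ax": 0, "ay": 0, "az": 0, "grip": 0.8},
  {"dx": 0.02, "dy": -0.9, "dz": 0, "ax": 0, "ay": 0, "az": 0, "grip": 0.8},
  {"dx": 0.02, "dy": -0.9, "dz": 0, "ax": 0, "ay": 0, "az": 0, "grip": 0.8},
  {"dx": 0.02, "dy": -0.9, "dz": 0, "ax": 0, "ay": 0, "az": 0, "grip": 0.8},
  {"dx": 0.02, "dy": -0.9, "dz": 0, "ax": 0, "ay": 0, "az": 0, "grip": 0.8},
  {"dx": 0.02, "dy": -0.9, "dz": 0, "ax": 0, "ay": 0, "az": 0, "grip": 0.8},
  {"dx": 0.02, "dy": -0.9, "dz": 0, "ax": 0, "ay": 0, "az": 0, "grip": 0.8},
  {"dx": 0.02, "dy": -0.9, "dz": 0, "ax": 0, "ay": 0, "az": 0, "grip": 0.8},
  {"dx": 0.02, "dy": -0.9, "dz": 0, "ax": 0, "ay": 0, "az": 0, "grip": 0.8},
  {"dx": 0, "dy": -0.4, "dz": 0, "ax": 0, "ay": 0, "az": 0, "grip": 0.8},
])

```text
clock: 14.27
tool_pos: [0.5074, -0.4038, 0.2859]
tool_rot: [[0.438, -0.011, -0.899], [0.899, 0.008, 0.438], [0.002, -1.0, 0.014]]
ft_force: [1.1, -0.6, -0.5]
finger_gap: 0.0744
```

```bash
python3 go.py .512 -.415 .039
```

```text
yaw 64.04884470719264 tilt units [-0.094  -0.1295] shift units [ 0.1528 -0.3745 -2.6625] gap 0.07436046767253823 f [ 1.0587 -0.564  -0.5296] clk 14.2667 q [ -40.752     6.7643   93.6301   -0.0677   80.4031 -104.79  ]
```

Call:
drive_tool([
  {"dx": 0.15, "dy": -0.37, "dz": -0.2, "ax": -0.09, "ay": -0.13, "az": 0, "grip": 0.8},
  {"dx": 0, "dy": 0, "dz": -0.6, "ax": 0, "ay": 0, "az": 0, "grip": 0.8},
  {"dx": 0, "dy": 0, "dz": -0.3, "ax": 0, "ay": 0, "az": 0, "grip": 0.8},
  {"dx": 0, "dy": 0, "dz": 0, "ax": 0, "ay": 0, "az": 0, "grip": 0.8},
])

```text
clock: 14.6
tool_pos: [0.5113, -0.4177, 0.2475]
tool_rot: [[0.441, -0.002, -0.898], [0.898, 0.002, 0.441], [0.001, -1.0, 0.003]]
ft_force: [-0.8, -0.6, -0.1]
finger_gap: 0.0744
```

```bash
python3 go.py .512 -.415 .039
python3 - <<'E'
from plant import eyes; import cv2
f=eyes.grab_frame("side"); cv2.imwrite("pics/s6.png",cv2.resize(f["pixels"][300:480,220:460,::-1],None,fx=3.3,fy=3.3))
E
```

```text
yaw 63.85357942755384 tilt units [-0.0259 -0.0227] shift units [ 0.025   0.09   -1.3848] gap 0.07444485784780436 f [-0.7572 -0.5796 -0.0701] clk 14.6 q [ -41.4668    9.6497   94.1486    0.0224   76.3727 -105.3258]
```

View pics/s6.png

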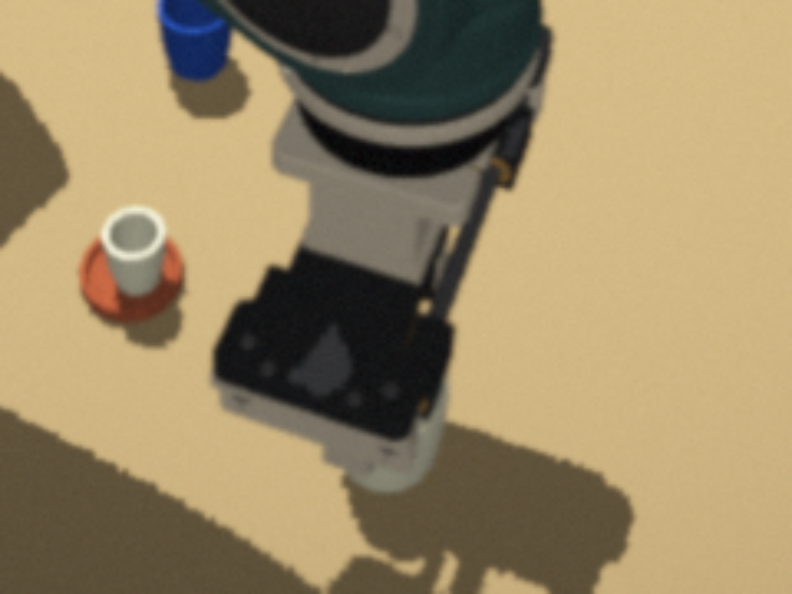

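Call:
drive_tool([
  {"dx": 0.02, "dy": 0.09, "dz": -0.5, "ax": -0.02, "ay": -0.02, "az": 0, "grip": 0.8},
  {"dx": 0, "dy": 0, "dz": -0.5, "ax": 0, "ay": 0, "az": 0, "grip": 0.8},
  {"dx": 0, "dy": 0, "dz": -0.2, "ax": 0, "ay": 0, "az": 0, "grip": 0.8},
  {"dx": 0, "dy": 0, "dz": 0, "ax": 0, "ay": 0, "az": 0, "grip": 0.8},
])

```text
clock: 14.98
tool_pos: [0.5125, -0.4131, 0.2125]
tool_rot: [[0.439, 0.001, -0.899], [0.899, -0.001, 0.439], [0.0, -1.0, -0.001]]
ft_force: [-0.3, 0.3, -0.4]
finger_gap: 0.0743
```

```bash
python3 go.py .512 -.415 .039
```

```text
yaw 63.96939090364344 tilt units [0.0061 0.0136] shift units [-0.0158 -0.0617 -0.2165] gap 0.07430991322435869 f [-0.2545  0.3002 -0.4188] clk 14.9833 q [ -41.0992   11.1084   95.9654    0.0229   72.8548 -105.0754]
```

Call:
drive_tool([
  {"dx": -0.01, "dy": -0.05, "dz": -0.24, "ax": 0, "ay": 0.01, "az": 0, "grip": 0.75},
  {"dx": 0, "dy": 0, "dz": 0, "ax": 0, "ay": 0, "az": 0, "grip": 0.62},
  {"dx": 0, "dy": 0, "dz": 0, "ax": 0, "ay": 0, "az": 0, "grip": 0.56},
  {"dx": 0, "dy": 0, "dz": 0, "ax": 0, "ay": 0, "az": 0, "grip": 0.42},
  {"dx": 0, "dy": 0, "dz": 0, "ax": 0, "ay": 0, "az": 0, "grip": 0.42},
  {"dx": 0, "dy": 0, "dz": 0, "ax": 0, "ay": 0, "az": 0, "grip": 0.42},
])

```text
clock: 15.48
tool_pos: [0.5126, -0.4149, 0.2069]
tool_rot: [[0.438, 0.002, -0.899], [0.899, -0.002, 0.438], [-0.001, -1.0, -0.002]]
ft_force: [-0.8, -0.4, -0.9]
finger_gap: 0.0503
```

```bash
python3 go.py .532 .418 .15
```

```text
yaw 63.99942973211226 tilt units [0.0216 0.0194] shift units [ 0.6464 27.7637  3.6685] gap 0.05031545009389857 f [-0.8298 -0.4303 -0.9092] clk 15.4833 q [ -41.2002   11.531    96.0357   -0.0183   72.2892 -105.1941]
```

Call:
drive_tool([
  {"dx": 0, "dy": 0, "dz": 0.3, "ax": 0, "ay": 0, "az": 0, "grip": 0.42},
  {"dx": 0, "dy": 0, "dz": 0.8, "ax": 0, "ay": 0, "az": 0, "grip": 0.42},
  {"dx": 0, "dy": 0, "dz": 0.9, "ax": 0, "ay": 0, "az": 0, "grip": 0.42},
  {"dx": 0, "dy": 0, "dz": 0.9, "ax": 0, "ay": 0, "az": 0, "grip": 0.42},
  {"dx": 0.02, "dy": 0.4, "dz": 0.6, "ax": 0, "ay": 0, "az": 0, "grip": 0.42},
  {"dx": 0.02, "dy": 0.7, "dz": 0.2, "ax": 0, "ay": 0, "az": 0, "grip": 0.42},
  {"dx": 0.02, "dy": 0.92, "dz": 0, "ax": 0, "ay": 0, "az": 0, "grip": 0.42},
  {"dx": 0.02, "dy": 0.92, "dz": 0, "ax": 0, "ay": 0, "az": 0, "grip": 0.42},
  {"dx": 0.02, "dy": 0.92, "dz": 0, "ax": 0, "ay": 0, "az": 0, "grip": 0.42},
  {"dx": 0.02, "dy": 0.92, "dz": 0, "ax": 0, "ay": 0, "az": 0, "grip": 0.42},
])

```text
clock: 16.32
tool_pos: [0.5138, -0.2699, 0.3313]
tool_rot: [[0.444, 0.006, -0.896], [0.896, -0.005, 0.444], [-0.002, -1.0, -0.007]]
ft_force: [-0.1, -0.5, -0.6]
finger_gap: 0.0502
```

Call:
drive_tool([
  {"dx": 0.02, "dy": 0.92, "dz": 0, "ax": 0, "ay": 0, "az": 0, "grip": 0.42},
  {"dx": 0.02, "dy": 0.92, "dz": 0, "ax": 0, "ay": 0, "az": 0, "grip": 0.42},
  {"dx": 0.02, "dy": 0.92, "dz": 0, "ax": 0, "ay": 0, "az": 0, "grip": 0.42},
  {"dx": 0.02, "dy": 0.92, "dz": 0, "ax": 0, "ay": 0, "az": 0, "grip": 0.42},
  {"dx": 0.02, "dy": 0.92, "dz": 0, "ax": 0, "ay": 0, "az": 0, "grip": 0.42},
  {"dx": 0.02, "dy": 0.92, "dz": 0, "ax": 0, "ay": 0, "az": 0, "grip": 0.42},
  {"dx": 0.02, "dy": 0.92, "dz": 0, "ax": 0, "ay": 0, "az": 0, "grip": 0.42},
  {"dx": 0.02, "dy": 0.92, "dz": 0, "ax": 0, "ay": 0, "az": 0, "grip": 0.42},
  {"dx": 0.02, "dy": 0.92, "dz": 0, "ax": 0, "ay": 0, "az": 0, "grip": 0.42},
  {"dx": 0.02, "dy": 0.92, "dz": 0, "ax": 0, "ay": 0, "az": 0, "grip": 0.42},
])

```text
clock: 17.15
tool_pos: [0.516, 0.0197, 0.3423]
tool_rot: [[0.445, 0.017, -0.895], [0.895, -0.007, 0.445], [0.001, -1.0, -0.018]]
ft_force: [0.1, -0.1, -1.0]
finger_gap: 0.0506
```

```bash
python3 go.py .532 .418 .15
```

```text
yaw 63.54702511099625 tilt units [0.0851 0.19  ] shift units [ 0.5343 13.2758 -0.8434] gap 0.05061852639823146 f [ 0.1367 -0.1156 -1.0117] clk 17.15 q [ -0.5474 -12.3783 106.7151  -0.4182  84.7092 -64.0589]
```

Call:
drive_tool([
  {"dx": 0.04, "dy": 0.92, "dz": 0, "ax": 0.08, "ay": 0.19, "az": 0, "grip": 0.42},
  {"dx": 0.04, "dy": 0.92, "dz": 0, "ax": 0, "ay": 0, "az": 0, "grip": 0.42},
  {"dx": 0.04, "dy": 0.92, "dz": 0, "ax": 0, "ay": 0, "az": 0, "grip": 0.42},
  {"dx": 0.04, "dy": 0.92, "dz": 0, "ax": 0, "ay": 0, "az": 0, "grip": 0.42},
  {"dx": 0.04, "dy": 0.92, "dz": 0, "ax": 0, "ay": 0, "az": 0, "grip": 0.42},
  {"dx": 0.04, "dy": 0.92, "dz": 0, "ax": 0, "ay": 0, "az": 0, "grip": 0.42},
  {"dx": 0.04, "dy": 0.92, "dz": 0, "ax": 0, "ay": 0, "az": 0, "grip": 0.42},
  {"dx": 0.04, "dy": 0.92, "dz": 0, "ax": 0, "ay": 0, "az": 0, "grip": 0.42},
  {"dx": 0.04, "dy": 0.92, "dz": 0, "ax": 0, "ay": 0, "az": 0, "grip": 0.42},
  {"dx": 0.04, "dy": 0.92, "dz": 0, "ax": 0, "ay": 0, "az": 0, "grip": 0.42},
])

```text
clock: 17.98
tool_pos: [0.5241, 0.3101, 0.3535]
tool_rot: [[0.445, 0.01, -0.896], [0.896, 0.003, 0.445], [0.007, -1.0, -0.008]]
ft_force: [0.8, -1.4, -1.1]
finger_gap: 0.0508
```

Call:
drive_tool([
  {"dx": 0.04, "dy": 0.92, "dz": 0, "ax": 0, "ay": 0, "az": 0, "grip": 0.42},
  {"dx": 0.04, "dy": 0.92, "dz": 0, "ax": 0, "ay": 0, "az": 0, "grip": 0.42},
  {"dx": 0.04, "dy": 0.7, "dz": 0, "ax": 0, "ay": 0, "az": 0, "grip": 0.42},
  {"dx": 0, "dy": 0.3, "dz": 0, "ax": 0, "ay": 0, "az": 0, "grip": 0.42},
  {"dx": 0, "dy": 0, "dz": 0, "ax": 0, "ay": 0, "az": 0, "grip": 0.42},
])

```text
clock: 18.4
tool_pos: [0.5259, 0.4038, 0.3576]
tool_rot: [[0.441, 0.012, -0.897], [0.897, 0.005, 0.441], [0.01, -1.0, -0.009]]
ft_force: [0.1, 0.0, -1.2]
finger_gap: 0.0504
```

```bash
python3 go.py .532 .418 .045
```

```text
yaw 63.805695454902725 tilt units [-0.0556  0.1369] shift units [ 0.203   0.4746 -4.8525] gap 0.050369529091872166 f [ 0.1225  0.0242 -1.2139] clk 18.4 q [ 35.3404   5.9049  87.7744  -0.1695  85.6016 -28.4509]
```

Call:
drive_tool([
  {"dx": 0.2, "dy": 0.47, "dz": -0.4, "ax": -0.05, "ay": 0.14, "az": 0, "grip": 0.42},
  {"dx": 0, "dy": 0, "dz": -0.8, "ax": 0, "ay": 0, "az": 0, "grip": 0.42},
  {"dx": 0, "dy": 0, "dz": -0.8, "ax": 0, "ay": 0, "az": 0, "grip": 0.42},
  {"dx": 0, "dy": 0, "dz": -0.8, "ax": 0, "ay": 0, "az": 0, "grip": 0.42},
  {"dx": 0, "dy": 0, "dz": -0.8, "ax": 0, "ay": 0, "az": 0, "grip": 0.42},
  {"dx": 0, "dy": 0, "dz": -0.3, "ax": 0, "ay": 0, "az": 0, "grip": 0.42},
  {"dx": 0, "dy": 0, "dz": 0, "ax": 0, "ay": 0, "az": 0, "grip": 0.42},
])

```text
clock: 18.98
tool_pos: [0.5325, 0.412, 0.2424]
tool_rot: [[0.443, 0.005, -0.896], [0.896, 0.002, 0.443], [0.004, -1.0, -0.003]]
ft_force: [-0.9, 0.4, -0.7]
finger_gap: 0.0503
```

```bash
python3 go.py .532 .418 .045
python3 - <<'E'
from plant import eyes; import cv2
f=eyes.grab_frame("side"); cv2.imwrite("pics/s7.png",cv2.resize(f["pixels"][60:240,220:420,::-1],None,fx=3.3,fy=3.3))
E
```

```text
yaw 63.69450816936434 tilt units [-0.0283  0.0531] shift units [-0.0156  0.1993 -1.0124] gap 0.05026244017115574 f [-0.8711  0.4245 -0.7198] clk 18.9833 q [ 35.5687  11.3237  92.743   -0.0404  75.635  -28.1155]
```

View pics/s7.png

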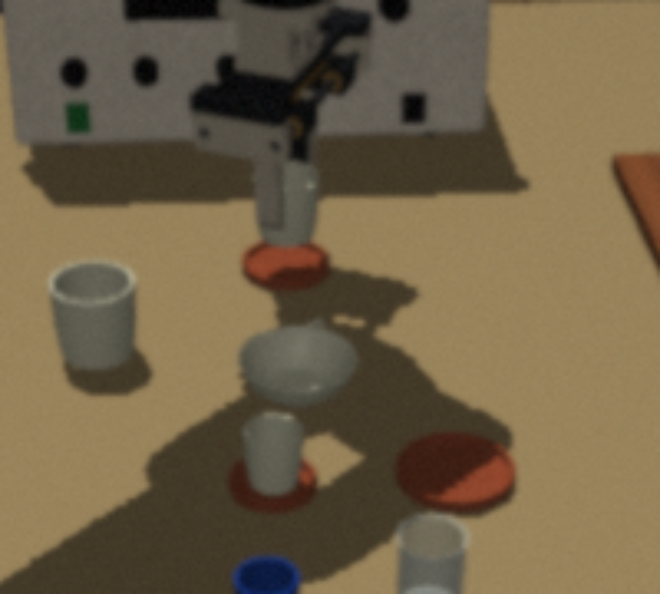

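Call:
drive_tool([
  {"dx": -0.01, "dy": 0.2, "dz": -0.4, "ax": -0.03, "ay": 0.05, "az": 0, "grip": 0.42},
  {"dx": 0, "dy": 0, "dz": -0.35, "ax": 0, "ay": 0, "az": 0, "grip": 0.42},
  {"dx": 0, "dy": 0, "dz": 0, "ax": 0, "ay": 0, "az": 0, "grip": 0.42},
])

```text
clock: 19.28
tool_pos: [0.5332, 0.4182, 0.2237]
tool_rot: [[0.444, 0.005, -0.896], [0.896, 0.003, 0.444], [0.005, -1.0, -0.003]]
ft_force: [0.7, 0.6, -0.6]
finger_gap: 0.0501
```

```bash
python3 go.py .532 .418 .045
```

```text
yaw 63.63105593846569 tilt units [-0.0351  0.0545] shift units [-0.0408 -0.005  -0.3914] gap 0.050071355079268555 f [ 0.6938  0.5929 -0.5791] clk 19.2833 q [ 35.9497  12.7266  92.9526  -0.0189  73.9971 -27.6758]
```

Call:
drive_tool([
  {"dx": -0.04, "dy": 0, "dz": -0.28, "ax": -0.04, "ay": 0.05, "az": 0, "grip": 0.42},
  {"dx": 0, "dy": 0, "dz": -0.1, "ax": 0, "ay": 0, "az": 0, "grip": 0.42},
  {"dx": 0, "dy": 0, "dz": 0, "ax": 0, "ay": 0, "az": 0, "grip": 0.42},
])

```text
clock: 19.53
tool_pos: [0.5321, 0.4186, 0.2124]
tool_rot: [[0.444, 0.001, -0.896], [0.896, 0.0, 0.444], [0.001, -1.0, -0.001]]
ft_force: [0.6, -0.9, -1.0]
finger_gap: 0.0503
```

Call:
drive_tool([
  {"dx": 0, "dy": 0, "dz": -0.08, "ax": 0, "ay": 0, "az": 0, "grip": 0.42},
  {"dx": 0, "dy": 0, "dz": 0, "ax": 0, "ay": 0, "az": 0, "grip": 0.42},
])

```text
clock: 19.7
tool_pos: [0.5323, 0.4187, 0.2116]
tool_rot: [[0.444, 0.002, -0.896], [0.896, 0.0, 0.444], [0.001, -1.0, -0.002]]
ft_force: [0.5, -0.2, -0.7]
finger_gap: 0.0506
```

```bash
python3 go.py .532 .418 .045
```

```text
yaw 63.667831334079146 tilt units [-0.0047  0.0246] shift units [-0.0101 -0.0241  0.012 ] gap 0.05056669266110847 f [ 0.5074 -0.2    -0.7251] clk 19.7 q [ 36.041   13.3504  93.4262  -0.0557  73.1104 -27.6107]
```

Call:
drive_tool([
  {"dx": 0, "dy": 0, "dz": -0.06, "ax": 0, "ay": 0.02, "az": 0, "grip": 0.42},
  {"dx": 0, "dy": 0, "dz": 0, "ax": 0, "ay": 0, "az": 0, "grip": 0.42},
])

```text
clock: 19.87
tool_pos: [0.5326, 0.419, 0.2116]
tool_rot: [[0.443, 0.002, -0.896], [0.896, 0.002, 0.443], [0.003, -1.0, -0.001]]
ft_force: [1.0, -0.2, -0.9]
finger_gap: 0.0508
```

Seated. Release and rise.

Call:
drive_tool([
  {"dx": 0, "dy": 0, "dz": 0, "ax": 0, "ay": 0, "az": 0, "grip": 0.57},
  {"dx": 0, "dy": 0, "dz": 0, "ax": 0, "ay": 0, "az": 0, "grip": 0.64},
  {"dx": 0, "dy": 0, "dz": 0, "ax": 0, "ay": 0, "az": 0, "grip": 0.75},
  {"dx": 0, "dy": 0, "dz": 0, "ax": 0, "ay": 0, "az": 0, "grip": 0.75},
  {"dx": 0, "dy": 0, "dz": 0.5, "ax": 0, "ay": 0, "az": 0, "grip": 0.75},
  {"dx": 0, "dy": 0, "dz": 0.8, "ax": 0, "ay": 0, "az": 0, "grip": 0.75},
  {"dx": 0, "dy": 0, "dz": 0.8, "ax": 0, "ay": 0, "az": 0, "grip": 0.75},
  {"dx": 0, "dy": 0, "dz": 0.8, "ax": 0, "ay": 0, "az": 0, "grip": 0.9},
  {"dx": 0, "dy": 0, "dz": 0.4, "ax": 0, "ay": 0, "az": 0, "grip": 0.95},
])

```text
clock: 20.62
tool_pos: [0.5316, 0.4183, 0.3139]
tool_rot: [[0.443, -0.002, -0.896], [0.896, -0.001, 0.443], [-0.002, -1.0, 0.001]]
ft_force: [-0.1, 0.4, 1.7]
finger_gap: 0.0785
```

```bash
python3 go.py .384 .312 .046
python3 - <<'E'
from plant import eyes; import cv2
f=eyes.grab_frame("side"); cv2.imwrite("pics/s8.png",cv2.resize(f["pixels"][60:240,220:420,::-1],None,fx=3.3,fy=3.3))
E
```

```text
yaw 63.6792191279181 tilt units [ 0.0169 -0.0273] shift units [-4.9207 -3.5423 -3.3632] gap 0.07847158995988537 f [-0.1353  0.4371  1.7297] clk 20.6167 q [ 36.0325   8.9942  88.4894   0.0123  82.6764 -27.6482]
```

View pics/s8.png

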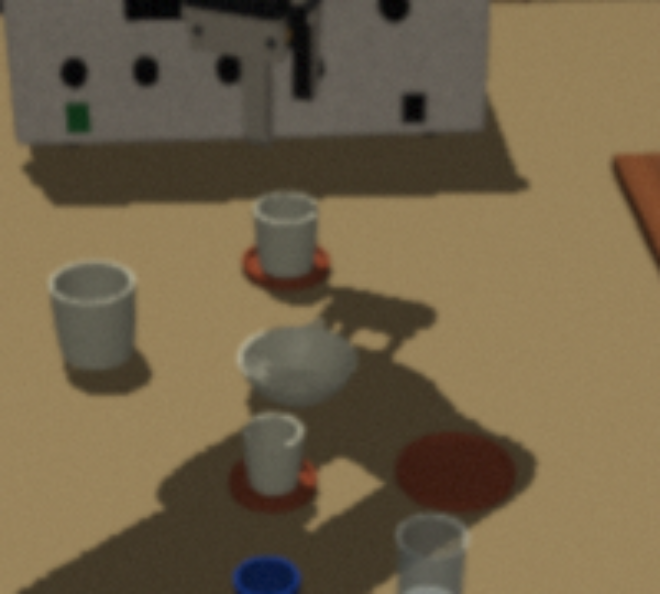

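Call:
drive_tool([
  {"dx": -0.4, "dy": -0.25, "dz": 0, "ax": 0, "ay": 0, "az": 0, "grip": 0.98},
  {"dx": -0.8, "dy": -0.56, "dz": 0, "ax": 0, "ay": 0, "az": 0, "grip": 0.98},
  {"dx": -0.8, "dy": -0.56, "dz": 0, "ax": 0, "ay": 0, "az": 0, "grip": 0.98},
  {"dx": -0.8, "dy": -0.56, "dz": 0, "ax": 0, "ay": 0, "az": 0, "grip": 0.98},
  {"dx": -0.8, "dy": -0.56, "dz": 0, "ax": 0, "ay": 0, "az": 0, "grip": 0.98},
  {"dx": -0.8, "dy": -0.56, "dz": 0, "ax": 0, "ay": 0, "az": 0, "grip": 0.98},
  {"dx": -0.3, "dy": -0.25, "dz": 0, "ax": 0, "ay": 0, "az": 0, "grip": 0.98},
  {"dx": 0, "dy": 0, "dz": 0, "ax": 0, "ay": 0, "az": 0, "grip": 0.98},
])

```text
clock: 21.33
tool_pos: [0.3847, 0.315, 0.3138]
tool_rot: [[0.443, -0.0, -0.896], [0.896, 0.0, 0.443], [0.0, -1.0, 0.0]]
ft_force: [-0.7, -0.6, 0.7]
finger_gap: 0.0911
```

```bash
python3 - <<'E'
from h import *; from plant import eyes
for n,roi in (("side",(180,110,290,190)),):
    f=eyes.grab_frame(n); red,wh,hsv=masks(f)
    for c in blobs(wh,roi,200): print(n,cv2.boundingRect(c),*fitc(f,c,.058,.031),fitc(f,c,.058)[0])
    cv2.imwrite("pics/s9.png",cv2.resize(f["pixels"][60:240,180:380,::-1],None,fx=3.3,fy=3.3))
E
python3 go.py .384 .312 .046
```

```text
side (235, 139, 25, 33) [0.3838 0.3137] 0.001536480148574362 [0.3836 0.3153 0.0298]
yaw 63.67196137415343 tilt units [-0.0053  0.0013] shift units [-0.0471 -0.1188 -3.3649] gap 0.09131744857197491 f [0.8791 0.0452 0.3035] clk 21.3833 q [ 36.3711 -13.7091 110.4833   0.0177  83.2046 -27.303 ]
```

View pics/s9.png

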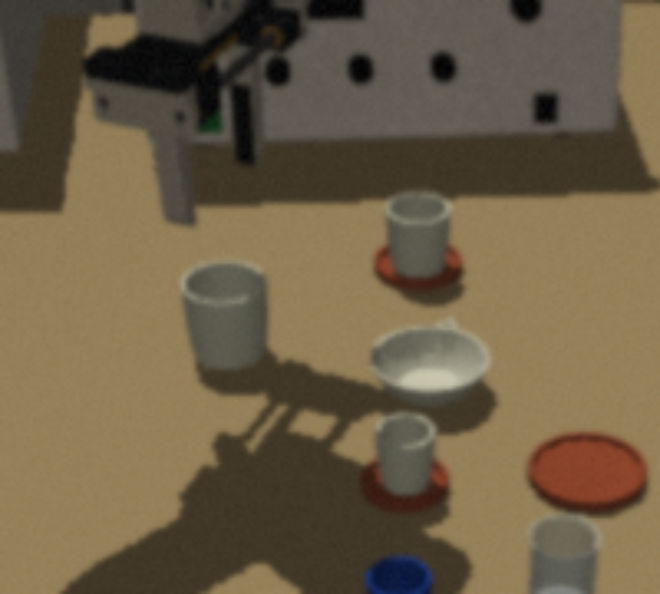

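Call:
drive_tool([
  {"dx": -0.03, "dy": -0.09, "dz": -0.6, "ax": 0, "ay": 0, "az": 0, "grip": 1},
  {"dx": 0, "dy": 0, "dz": -0.7, "ax": 0, "ay": 0, "az": 0, "grip": 1},
  {"dx": 0, "dy": 0, "dz": -0.5, "ax": 0, "ay": 0, "az": 0, "grip": 1},
  {"dx": 0, "dy": 0, "dz": 0, "ax": 0, "ay": 0, "az": 0, "grip": 1},
])

```text
clock: 21.72
tool_pos: [0.3866, 0.3143, 0.2592]
tool_rot: [[0.444, 0.003, -0.896], [0.896, 0.003, 0.444], [0.004, -1.0, -0.002]]
ft_force: [-1.0, -0.7, -0.5]
finger_gap: 0.0925
```

```bash
python3 go.py .384 .3125 .046
```

```text
yaw 63.660798397050165 tilt units [-0.0315  0.0365] shift units [-0.0863 -0.0587 -1.5396] gap 0.09253751579511774 f [-0.9913 -0.7265 -0.4624] clk 21.7167 q [ 36.1696 -11.4536 113.8536   0.0202  77.3598 -27.4954]
```

Call:
drive_tool([
  {"dx": -0.09, "dy": -0.06, "dz": -0.3, "ax": -0.03, "ay": 0.04, "az": 0, "grip": 1},
  {"dx": 0, "dy": 0, "dz": -0.6, "ax": 0, "ay": 0, "az": 0, "grip": 1},
  {"dx": 0, "dy": 0, "dz": -0.4, "ax": 0, "ay": 0, "az": 0, "grip": 1},
  {"dx": 0, "dy": 0, "dz": 0, "ax": 0, "ay": 0, "az": 0, "grip": 1},
])

```text
clock: 22.05
tool_pos: [0.3854, 0.3136, 0.2191]
tool_rot: [[0.444, -0.001, -0.896], [0.896, -0.0, 0.444], [-0.0, -1.0, 0.001]]
ft_force: [0.4, -0.7, -1.1]
finger_gap: 0.0927
```

```bash
python3 go.py .384 .3125 .046
```

```text
yaw 63.6529694902397 tilt units [ 0.0016 -0.0077] shift units [-0.0476 -0.0366 -0.2028] gap 0.09268384027623905 f [ 0.4065 -0.6997 -1.1401] clk 22.05 q [ 36.1877  -9.3392 116.004    0.0169  73.3708 -27.4701]
```

Call:
drive_tool([
  {"dx": -0.05, "dy": -0.04, "dz": -0.22, "ax": 0, "ay": 0, "az": 0, "grip": 0.95},
  {"dx": 0, "dy": 0, "dz": 0, "ax": 0, "ay": 0, "az": 0, "grip": 0.78},
  {"dx": 0, "dy": 0, "dz": 0, "ax": 0, "ay": 0, "az": 0, "grip": 0.7},
  {"dx": 0, "dy": 0, "dz": 0, "ax": 0, "ay": 0, "az": 0, "grip": 0.66},
  {"dx": 0, "dy": 0, "dz": 0, "ax": 0, "ay": 0, "az": 0, "grip": 0.54},
  {"dx": 0, "dy": 0, "dz": 0, "ax": 0, "ay": 0, "az": 0, "grip": 0.54},
  {"dx": 0, "dy": 0, "dz": 0, "ax": 0, "ay": 0, "az": 0, "grip": 0.54},
])

```text
clock: 22.63
tool_pos: [0.3847, 0.313, 0.2149]
tool_rot: [[0.444, 0.001, -0.896], [0.896, 0.001, 0.444], [0.002, -1.0, -0.001]]
ft_force: [-0.2, 0.7, -2.2]
finger_gap: 0.0618
```

```bash
python3 go.py .625 .133 .16
```

```text
yaw 63.65330328954059 tilt units [-0.0161  0.016 ] shift units [ 8.0107 -5.9987  3.7372] gap 0.06183347765393133 f [-0.2175  0.6562 -2.1797] clk 22.6333 q [ 36.1788  -9.255  116.353    0.0184  72.7898 -27.4799]
```

Call:
drive_tool([
  {"dx": 0, "dy": 0, "dz": 0.3, "ax": 0, "ay": 0, "az": 0, "grip": 0.54},
  {"dx": 0, "dy": 0, "dz": 0.8, "ax": 0, "ay": 0, "az": 0, "grip": 0.54},
  {"dx": 0, "dy": 0, "dz": 0.9, "ax": 0, "ay": 0, "az": 0, "grip": 0.54},
  {"dx": 0, "dy": 0, "dz": 0.9, "ax": 0, "ay": 0, "az": 0, "grip": 0.54},
  {"dx": 0, "dy": 0, "dz": 0.5, "ax": 0, "ay": 0, "az": 0, "grip": 0.54},
])

```text
clock: 23.05
tool_pos: [0.3833, 0.312, 0.3195]
tool_rot: [[0.444, -0.004, -0.896], [0.896, -0.003, 0.444], [-0.004, -1.0, 0.002]]
ft_force: [0.3, -0.2, -0.1]
finger_gap: 0.0614
```

Call:
drive_tool([
  {"dx": 0.4, "dy": -0.3, "dz": 0, "ax": 0, "ay": 0, "az": 0, "grip": 0.54},
  {"dx": 0.72, "dy": -0.54, "dz": 0, "ax": 0, "ay": 0, "az": 0, "grip": 0.54},
  {"dx": 0.72, "dy": -0.54, "dz": 0, "ax": 0, "ay": 0, "az": 0, "grip": 0.54},
  {"dx": 0.72, "dy": -0.54, "dz": 0, "ax": 0, "ay": 0, "az": 0, "grip": 0.54},
  {"dx": 0.72, "dy": -0.54, "dz": 0, "ax": 0, "ay": 0, "az": 0, "grip": 0.54},
  {"dx": 0.72, "dy": -0.54, "dz": 0, "ax": 0, "ay": 0, "az": 0, "grip": 0.54},
  {"dx": 0.72, "dy": -0.54, "dz": 0, "ax": 0, "ay": 0, "az": 0, "grip": 0.54},
  {"dx": 0.72, "dy": -0.54, "dz": 0, "ax": 0, "ay": 0, "az": 0, "grip": 0.54},
  {"dx": 0.72, "dy": -0.54, "dz": 0, "ax": 0, "ay": 0, "az": 0, "grip": 0.54},
  {"dx": 0.72, "dy": -0.54, "dz": 0, "ax": 0, "ay": 0, "az": 0, "grip": 0.54},
])

```text
clock: 23.88
tool_pos: [0.5944, 0.1514, 0.3353]
tool_rot: [[0.438, 0.009, -0.899], [0.899, 0.006, 0.438], [0.009, -1.0, -0.005]]
ft_force: [-0.8, 0.2, -1.3]
finger_gap: 0.0616
```

Call:
drive_tool([
  {"dx": 0.5, "dy": -0.4, "dz": 0, "ax": 0, "ay": 0, "az": 0, "grip": 0.54},
  {"dx": 0.2, "dy": -0.15, "dz": 0, "ax": 0, "ay": 0, "az": 0, "grip": 0.54},
  {"dx": 0, "dy": 0, "dz": 0, "ax": 0, "ay": 0, "az": 0, "grip": 0.54},
])

```text
clock: 24.13
tool_pos: [0.6191, 0.1308, 0.3367]
tool_rot: [[0.441, 0.009, -0.897], [0.897, 0.005, 0.441], [0.009, -1.0, -0.006]]
ft_force: [0.1, 0.1, -1.5]
finger_gap: 0.0615
```

```bash
python3 go.py .625 .133 .053
```

```text
yaw 63.81315048606757 tilt units [-0.0597  0.106 ] shift units [ 0.1961  0.0726 -3.8908] gap 0.061542050637553365 f [ 0.12    0.095  -1.4554] clk 24.1333 q [  9.584    2.7712  93.04     0.2073  83.6164 -54.2496]
```

Call:
drive_tool([
  {"dx": 0.2, "dy": 0.07, "dz": -0.4, "ax": -0.06, "ay": 0.11, "az": 0, "grip": 0.54},
  {"dx": 0, "dy": 0, "dz": -0.8, "ax": 0, "ay": 0, "az": 0, "grip": 0.54},
  {"dx": 0, "dy": 0, "dz": -0.8, "ax": 0, "ay": 0, "az": 0, "grip": 0.54},
  {"dx": 0, "dy": 0, "dz": -0.7, "ax": 0, "ay": 0, "az": 0, "grip": 0.54},
  {"dx": 0, "dy": 0, "dz": -0.2, "ax": 0, "ay": 0, "az": 0, "grip": 0.54},
  {"dx": 0, "dy": 0, "dz": 0, "ax": 0, "ay": 0, "az": 0, "grip": 0.54},
])

```text
clock: 24.63
tool_pos: [0.6224, 0.1375, 0.2462]
tool_rot: [[0.439, -0.001, -0.899], [0.899, -0.0, 0.439], [-0.001, -1.0, 0.001]]
ft_force: [0.1, -0.4, -0.4]
finger_gap: 0.0618
```

```bash
python3 go.py .625 .133 .053
python3 - <<'E'
from plant import eyes; import cv2
f=eyes.grab_frame("side"); cv2.imwrite("pics/s10.png",cv2.resize(f["pixels"][100:270,260:460,::-1],None,fx=3.3,fy=3.3))
E
```

```text
yaw 63.97660574912182 tilt units [ 0.0028 -0.017 ] shift units [ 0.0876 -0.1516 -0.8721] gap 0.06184815637192387 f [ 0.0857 -0.4114 -0.3734] clk 24.6333 q [ 10.1695   6.9764  97.263    0.0012  75.847  -53.8074]
```

View pics/s10.png

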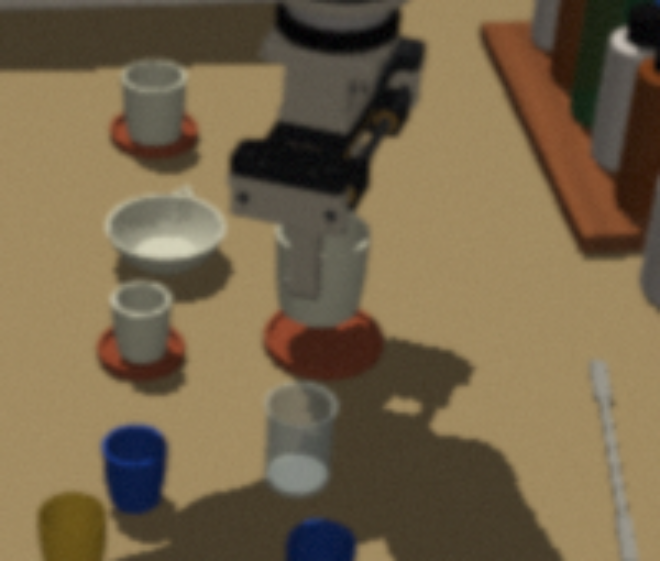

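Call:
drive_tool([
  {"dx": 0.09, "dy": -0.15, "dz": -0.35, "ax": 0, "ay": -0.02, "az": 0, "grip": 0.54},
  {"dx": 0, "dy": 0, "dz": -0.3, "ax": 0, "ay": 0, "az": 0, "grip": 0.54},
  {"dx": 0, "dy": 0, "dz": 0, "ax": 0, "ay": 0, "az": 0, "grip": 0.54},
])

```text
clock: 24.93
tool_pos: [0.6255, 0.1338, 0.2288]
tool_rot: [[0.438, 0.004, -0.899], [0.899, 0.0, 0.438], [0.002, -1.0, -0.004]]
ft_force: [-0.4, 0.7, -1.8]
finger_gap: 0.0613
```

```bash
python3 go.py .625 .133 .053
```

```text
yaw 64.0549704833326 tilt units [-0.0051  0.0496] shift units [-0.0181 -0.0254 -0.2921] gap 0.06134061469067282 f [-0.3515  0.6635 -1.7842] clk 24.9333 q [  9.7885   8.0293  97.826   -0.0179  73.8961 -54.2613]
```

Call:
drive_tool([
  {"dx": -0.02, "dy": -0.02, "dz": -0.22, "ax": 0, "ay": 0.05, "az": 0, "grip": 0.54},
  {"dx": 0, "dy": 0, "dz": -0.08, "ax": 0, "ay": 0, "az": 0, "grip": 0.54},
  {"dx": 0, "dy": 0, "dz": 0, "ax": 0, "ay": 0, "az": 0, "grip": 0.54},
])

```text
clock: 25.18
tool_pos: [0.6252, 0.133, 0.2199]
tool_rot: [[0.438, 0.001, -0.899], [0.899, 0.001, 0.438], [0.001, -1.0, -0.001]]
ft_force: [-0.0, -0.7, -0.9]
finger_gap: 0.0614
```

Call:
drive_tool([
  {"dx": 0, "dy": 0, "dz": -0.07, "ax": 0, "ay": 0, "az": 0, "grip": 0.54},
  {"dx": 0, "dy": 0, "dz": 0, "ax": 0, "ay": 0, "az": 0, "grip": 0.54},
])

```text
clock: 25.35
tool_pos: [0.6256, 0.1329, 0.2199]
tool_rot: [[0.438, 0.003, -0.899], [0.899, 0.001, 0.438], [0.002, -1.0, -0.002]]
ft_force: [0.3, -0.6, -1.3]
finger_gap: 0.0615
```

```bash
python3 go.py .625 .133 .053
```

```text
yaw 64.0183175723596 tilt units [-0.0082  0.0308] shift units [-0.0212  0.0043  0.0023] gap 0.061503594555514275 f [ 0.2742 -0.6182 -1.3013] clk 25.35 q [  9.7025   8.4995  98.1853   0.0152  73.1564 -54.3201]
```

Seated. Release, rise and back off.

Call:
drive_tool([
  {"dx": 0, "dy": 0, "dz": 0, "ax": 0, "ay": 0, "az": 0, "grip": 0.69},
  {"dx": 0, "dy": 0, "dz": 0, "ax": 0, "ay": 0, "az": 0, "grip": 0.76},
  {"dx": 0, "dy": 0, "dz": 0, "ax": 0, "ay": 0, "az": 0, "grip": 0.86},
  {"dx": 0, "dy": 0, "dz": 0, "ax": 0, "ay": 0, "az": 0, "grip": 0.86},
  {"dx": 0, "dy": 0, "dz": 0.5, "ax": 0, "ay": 0, "az": 0, "grip": 0.86},
  {"dx": 0, "dy": 0, "dz": 0.8, "ax": 0, "ay": 0, "az": 0, "grip": 0.86},
  {"dx": 0, "dy": 0, "dz": 0.8, "ax": 0, "ay": 0, "az": 0, "grip": 0.86},
  {"dx": 0, "dy": 0, "dz": 0.9, "ax": 0, "ay": 0, "az": 0, "grip": 0.86},
  {"dx": 0, "dy": 0, "dz": 0.9, "ax": 0, "ay": 0, "az": 0, "grip": 0.86},
  {"dx": 0, "dy": 0, "dz": 0.9, "ax": 0, "ay": 0, "az": 0, "grip": 0.86},
])

```text
clock: 26.18
tool_pos: [0.6238, 0.1325, 0.3689]
tool_rot: [[0.438, -0.005, -0.899], [0.899, -0.0, 0.438], [-0.003, -1.0, 0.004]]
ft_force: [0.1, -0.5, 0.1]
finger_gap: 0.0802
```

Call:
drive_tool([
  {"dx": -0.5, "dy": -0.5, "dz": 0.3, "ax": 0, "ay": 0, "az": 0, "grip": 0.86},
  {"dx": -0.5, "dy": -0.8, "dz": 0.3, "ax": 0, "ay": 0, "az": 0, "grip": 0.86},
  {"dx": -0.5, "dy": -0.8, "dz": 0.3, "ax": 0, "ay": 0, "az": 0, "grip": 0.86},
  {"dx": -0.5, "dy": -0.8, "dz": 0.3, "ax": 0, "ay": 0, "az": 0, "grip": 0.86},
  {"dx": -0.5, "dy": -0.8, "dz": 0.3, "ax": 0, "ay": 0, "az": 0, "grip": 0.86},
  {"dx": -0.3, "dy": -0.8, "dz": 0, "ax": 0, "ay": 0, "az": 0, "grip": 0.86},
  {"dx": -0.3, "dy": -0.8, "dz": 0, "ax": 0, "ay": 0, "az": 0, "grip": 0.86},
  {"dx": 0, "dy": 0, "dz": 0, "ax": 0, "ay": 0, "az": 0, "grip": 0.86},
])

```text
clock: 26.85
tool_pos: [0.5234, -0.0307, 0.4351]
tool_rot: [[0.434, 0.013, -0.901], [0.901, -0.0, 0.435], [0.006, -1.0, -0.012]]
ft_force: [-0.8, 0.4, -0.1]
finger_gap: 0.0799
```

Run:
```python
from h import *
from plant import eyes
spec=[("c1",.039,.0145,(.403,-.32)),("c2",.047,.02,(.5015,.1315)),("c3",.055,.0255,(.532,.418)),("c4",.063,.031,(.625,.133))]
for n,roi in (("top",(60,150,560,400)),("side",(200,110,400,460))):
    f=eyes.grab_frame(n); cv2.imwrite(f"pics/end_{n}.png",f["pixels"][:,:,::-1]); red,wh,hsv=masks(f)
    for c in blobs(wh,roi):
        for nm,h,R,g in spec:
            q,e=fitc(f,c,h,R)
            if np.hypot(*(q-g))<.02: print(n,nm,q,"off mm",(q-g)*1000,e)
```

```text
top c1 [ 0.4067 -0.322 ] off mm [ 3.6973 -2.0237] 0.0009550157937030789
top c3 [0.5322 0.418 ] off mm [0.2314 0.0022] 0.0003705905417690211
side c1 [ 0.4063 -0.3207] off mm [ 3.2744 -0.7305] 0.0004723938162571427
side c2 [0.5032 0.1353] off mm [1.715  3.8058] 0.0021767833677544027
side c4 [0.6258 0.1344] off mm [0.7976 1.3733] 0.0021754535487250653
```

View pics/end_side.png

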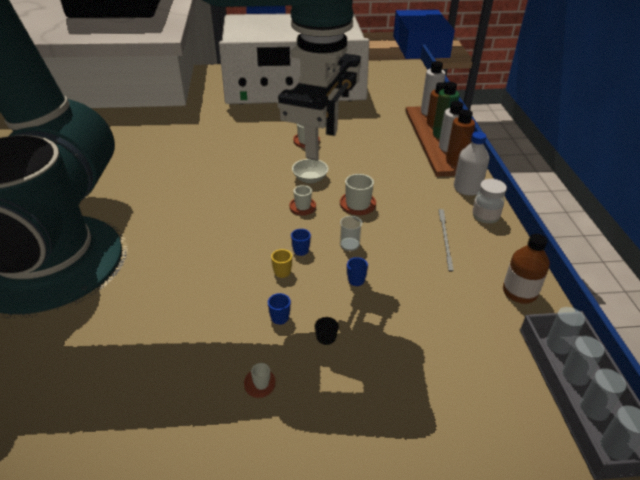

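View pics/end_top.png

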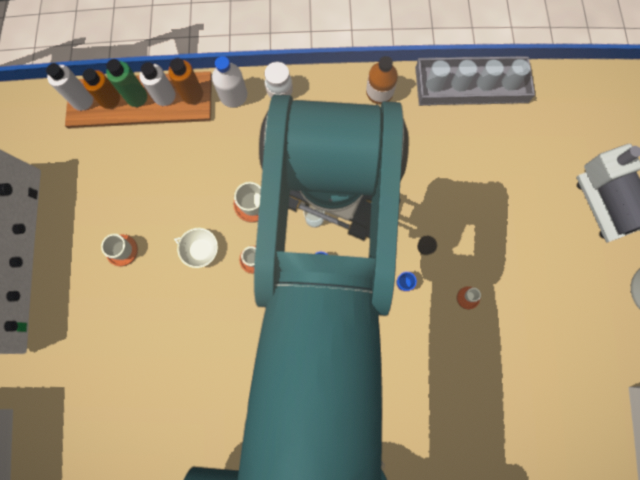

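```bash
python3 -c "
from plant import r
print(r.close_job())"
```

```text
the job is handed in; nothing more can be done
None
```

I put the four crucibles on their matching stands, working from smallest to largest, and handed the job in at about 27 s of robot time. Each one was lowered until it touched the stand floor, then released. The arm was clear of everything at the end.

**Seating:** In the side-camera pictures all four crucibles stand upright inside their rims. The fitted distance of each rim centre from its stand centre, against the sideways room there was:

| Crucible | Off centre | Room before touching the rim | Basis |
|---|---|---|---|
| 1 | about 3.5–4 mm | 10 mm | both cameras |
| 2 | about 4 mm | 10 mm | side camera, poor fit |
| 3 | about 0 mm | 10 mm | top camera |
| 4 | about 1.5 mm | 10 mm | side camera, poor fit |

**Weaker checks:** In the last pictures the arm hid part of the scene from the top camera and the gripper hid crucible 3 from the side camera. So crucibles 2, 3 and 4 were each measured in only one view. The side-camera fits for 2 and 4 had about 2 mm of residual. Earlier, the two cameras disagreed by up to about 2.5 mm on rim positions, so I used the average.

**Everything else:** The evaporating dish, beaker and coloured look-alikes appear unmoved by eye in the side view, though I did not measure them at the end. No wrist force above about 2 N showed in any reading, but I only read it at the end of each move.

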